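# Unlock the bench tester, load a battery pack and lock the contact arm on it

## Robot

A 6-joint arm with a two-finger parallel gripper is mounted at the origin on a cart in front of the work surface, level with it; the furniture and walls round the work are solid. World frame = base frame: x ahead of the robot, y to its left, z up, the work surface at z = 0. Lengths are in m, angles in rad, forces in N, time in s.
With the tool pointing down it reaches from about 0.375 to 0.975 m from the base axis. Payload 3.8 kg.
Tool frame: the origin (TCP) lies on the mounting face of the last link; the fingertips stand 173 mm ahead of it and the grasp point (between the pads) lies 155 mm ahead of it (bot.hold_point_z is the distance from the TCP to the grasp point, in m); z points along the fingers, y is the line along which they close (so a half turn about z gives the same grasp; the last joint's range is limited). The gripper opens to 85 mm and grips with 20 to 120 N. Pads are 22 mm wide; open, the fingers measure 114 mm over their backs; the gripper's body (76 mm by 85 mm) begins 54 mm behind the grasp point. The pads swing forward as they close: fully open they stand 13 mm farther back than shut.
Start: joints at [-1.176, 0.264, 1.604, -0, 1.274, -0.037], TCP at [0.282, -0.613, 0.405] pointing down, gripper open.
Joint ranges: [-2.63, 2.63], [-0.94, 2.18], [0.31, 2.57], [-1.31, 4.45], [0, 2.66], [-2.55, 2.55]. Speed limits (rad/s): [2.57, 2.57, 3.14, 3.14, 3.14, 3.14].

## Interface

Orientations are given as a rotation vector (axis times angle).
In Python, from workcell import bot, optics gives the robot as it stands.
- The arm moves only by the shell command python3 -m jog 'ROWS' [OPENING] [FORCE]. ROWS is JSON, a list of rows, each an object of numbers: "dx", "dy", "dz": the shift along the tool's x, y, z in mm; "ax", "ay", "az": the turn, a rotation vector about the tool's x, y, z in degrees. A call has 1 to 20 rows; each row shifts and turns the commanded pose from where the row before left it, along the tool's axes as they then stand; what a row does not reach is not made up. A row lasts 1/12 s, in which the tool goes at most 41.7 mm and 7.16 degrees, less where a joint would pass 70% of its speed; a pose out of reach is approached as far as the arm can. A call with a gripper value outside its range is refused whole. OPENING is the opening, from 0 (shut) to 1 (fully open), set as the call begins (- or left out, the last holds). The fingers move at their own pace and stop on an object; FORCE is the grip in N (left out, the last holds). Time passes only in rows, so rows that do not move let the fingers close. It gives the time, the measured TCP pose, the force, the opening and the grip force at its end, in the units of the state.
- bot.read_state(): the state, without advancing time (a new reading comes with each control period).
- optics.read_camera(name): name is "scene" or "top" or "wrist"; returns a dict with "img" (480x640x3 uint8, red, green, blue), "vertical_fov" (degrees; the focal length in pixels is half the picture's height over the tangent of half this angle, whatever the lens; pixels are square), "cx", "cy" (the principal point, pixels), "R" (3x3) and "t" (3): a world point X has camera coordinates R X + t; the wrist camera has in their place "tool_from_camera" (4x4, takes a point from camera to tool coordinates, whose origin is the TCP and whose axes are the flange's). Camera axes: x right, y down, z forward; pixel columns grow to the right and rows downward; lengths in m; the calibration is good to about 2 mm. The wrist camera is an equidistant fisheye: a pixel r from the principal point sees the ray r / f radians off the axis. A picture is of the moment at which its call begins: read the wrist's pose just before it. There is no depth.
- bot.finish_job(): hands the job in; it is judged then, once.
The state is a dict: "time": time; "q": joint angles; "joint_vel": joint speeds; "joint_torque": joint torques, N m; "tool_pos": TCP position; "tcp_rot": TCP orientation; "wrist_force": force on the tool from outside, world axes, zero at the start; "torque": the same for the moment, N m; "width": opening from 0.0 (shut) to 1.0 (fully open); "grip_force": force on a finger pad.
Only numpy, scipy, OpenCV 4.12 (cv2) and the standard library are available. Lean on these libraries where they do the work, as an engineer would, in place of code of your own. Each camera call takes 0.05 s, during which the arm holds its last target. There are 200 camera calls.

## Task

The battery tester's contact arm is locked down over its empty nest: pull the locking bat outward along its own stem, swing it right over to raise the arm, and let it slide home in the other notch. Lower the loose grey battery pack into the nest (do not drop it), turned so that its cut-off corner matches the nest's filled corner, and let go of it lying flat on the floor. Then pull the bat out again, swing it back and let it slide fully home in its first notch so that the arm holds the pack by its terminals; do not knock the jar, the tape roll or the opened phone out of place.

Things in the scene. Friction and masses are not known exactly. Their poses are not given: they have to be found in the camera images.
- tester: fixed bench battery tester: grey housing 200 (x) x 170 (y) x 30 mm, aluminium deck on top; origin: centre of its underside. x points roughly to the robot's right, y away from the robot. On the deck: the nest (far left), the bat beside an 8 mm steel lock plate (near right), a meter window (near left), and a shaft along y, 75 mm above the bench, whose contact arm closes over the +x end of the nest.
- nest (a point): centre of the nest's floor (deck, z = 30 mm), axes as the tester's. 104 (x) x 56 (y) mm inside; black rails 10 mm high, 8 mm thick, inner top edges chamfered 4 mm, long rails with a 48 mm gap at mid length for the fingers. A 45 degree key fills the +x +y corner. The seated pack's origin and axes match this frame.
- pack: loose grey battery pack 100 (x) x 52 (y) x 22 (z) mm, 0.1 to 0.2 kg, origin at the centre of its underside, lying flat at the start. Brass terminals on top near the +x end, blank paper label on the rest; its +x +y corner is cut off at 45 degrees (16 mm legs). Grip it across the 52 mm, at mid length. 2 mm play all round in the nest, fits one way round only.
- terminals (a point): middle of the pack's brass terminals, on its top face, 30 mm from the pack's middle towards its +x end; axes as the pack's. Seated, it lies under the contacts, at the tester's +x end of the nest.
- pivot (a point): point on the hinge axis in the bat's middle plane, 75 mm above the bench; axes as the tester's, hinge axis = y. The bat leans 40 degrees from upright towards -x when locked (as at the start) and 40 degrees towards +x when unlocked. The lock plate is 13 to 21 mm to the +y side of this point, its rim 40 mm from the axis.
- bat_grip (a point): middle of the bat's black grip, 78 mm from the pivot when home, z outward along the bat, y along the hinge axis. The grip is 52 mm long (z), 18 mm thick (y: its flats, pinch these; they may pivot between the fingers) and 26 mm wide (x); its end is 105 mm from the pivot.
- lever (a joint): angle of bat and contact arm, which turn together: 1.396 in the lock notch, as at the start (bat towards -x, arm level over the nest's +x end); 0 in the open notch (bat towards +x, arm nearly upright, clear of the nest). Stops at -0.02 and 1.416. A friction of 0.1 N m holds it anywhere.
- bat (a joint): how far the bat is pulled out along its stem: 0 home, stop at 0.014 m; a spring pulls it home with 6 N, 12 N at the stop. The tooth clears the plate's rim from 0.010 m; below about 0.007 m it cannot leave a notch. Let go between the notches it rides on the rim; within 0.05 rad of a notch it drops in (below 0.002 m).
- contacts: three brass spring contacts under the end of the contact arm, 65 mm from the shaft; origin at the middle tip. They spring back up to 6 mm and press on the seated pack's terminals with about 1.3 N when the bat is locked.
- jar_screws: bystander: jar of screws, yellow lid, 87 mm across, 117 mm high, origin at its foot
- kapton: bystander: roll of amber tape, 62 mm across, 12 mm high
- phone_lcd: bystander: opened phone, 135 x 69 x 15 mm, lying behind the pack

How it is judged:
By the outcome, as a careful person would: the job done as asked, in the order asked, and still so for the second after the job is handed in, with the robot touching nothing.
It also fails if it takes over 70 s, if anything falls off the work surface, if the arm or the gripper's body presses on something with over 40 N, if the wrist force passes 120 N, or if a joint passes its speed limit or range.

## Working session

There is one attempt and no reset: what is moved stays moved. The work goes in short steps, Python scripts to look and compute and a shell command to move; the robot and the scene stay as the last step left them, time stands still between calls to the robot, and variables do not carry over. Pictures are saved under pics/ and viewed, at most 10 in all, crops included, and the job is handed in when it is done.

```bash
ls; mkdir -p pics; python3 - <<'E'
from workcell import bot, optics
import cv2, numpy as np
for n in ["scene","top"]:
    c=optics.read_camera(n); cv2.imwrite(f"pics/{n}0.png",c["img"][:,:,::-1])
    print(n,c["vertical_fov"],c["cx"],c["cy"],np.round(c["R"],3).tolist(),np.round(c["t"],3), (-np.array(c["R"]).T@c["t"]).round(3))
s=bot.read_state(); print(s)
E
```

```text
pics
scene 51.56058598228683 329.7500193387274 236.68915735935786 [[-0.917, -0.399, 0.01], [-0.281, 0.628, -0.725], [0.283, -0.668, -0.688]] [0.506 0.111 0.952] [0.226 0.768 0.731]
top 44.72801475928565 321.685737089459 244.33763220886635 [[-0.074, -0.997, -0.005], [-0.97, 0.074, -0.23], [0.23, -0.013, -0.973]] [0.217 0.504 1.041] [0.266 0.193 1.13 ]
{'time': 0.1, 'q': array([-1.17588778e+00,  2.64672328e-01,  1.60527595e+00, -2.96073788e-06,
        1.27374509e+00, -3.68922899e-02]), 'joint_vel': array([ 0.00117409,  0.00120107, -0.00341042,  0.0005046 , -0.00067422,
       -0.000285  ]), 'joint_torque': array([ 5.05300686e-04, -5.16708469e+01, -3.68590450e+01, -5.16172372e-05,
        6.26099703e-03,  2.53847844e-05]), 'tool_pos': array([ 0.28236769, -0.6127379 ,  0.40346908]), 'tcp_rot': array([-3.06663810e+00, -6.72572648e-01,  5.91527028e-04]), 'wrist_force': array([-0.94334211, -0.5904881 , -0.62491849]), 'torque': array([ 0.04550374, -0.0501237 ,  0.01320116]), 'grip_force': 0.0, 'width': 1.0006902766456904}
```

View pics/top0.png

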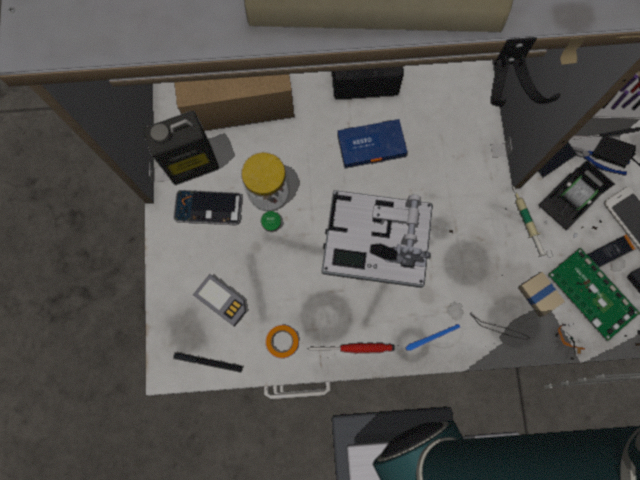

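View pics/scene0.png

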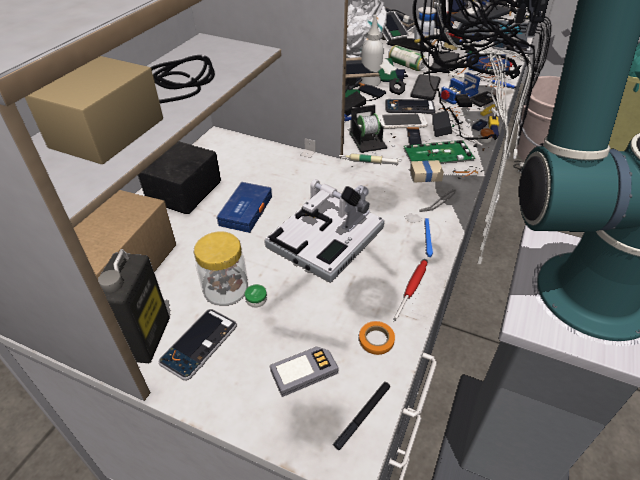

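The top view shows the tester around (378,238), with the bat near (390,252). The pack is at (220,299) with its terminals at (235,308), the jar at (266,180), the phone at (208,207) and the tape at (282,341). I'll enlarge the tester and the pack.

```bash
python3 - <<'E'
import cv2, numpy as np
a=cv2.imread("pics/top0.png")
t=cv2.resize(a[180:300,315:440],None,fx=4.8,fy=4.8,interpolation=cv2.INTER_CUBIC) # scale 4.8
cv2.imwrite("pics/t_crop.png",t)
p=cv2.resize(a[265:335,185:255],None,fx=5,fy=5,interpolation=cv2.INTER_CUBIC)
b=cv2.imread("pics/scene0.png")
s=cv2.resize(b[335:405,260:350],None,fx=4,fy=4,interpolation=cv2.INTER_CUBIC)
w=np.zeros((350,720,3),np.uint8); w[:,:350]=p; w[:280,360:720]=s
cv2.imwrite("pics/p_crop.png",w)
E
```

```text
(no output)
```

View pics/t_crop.png

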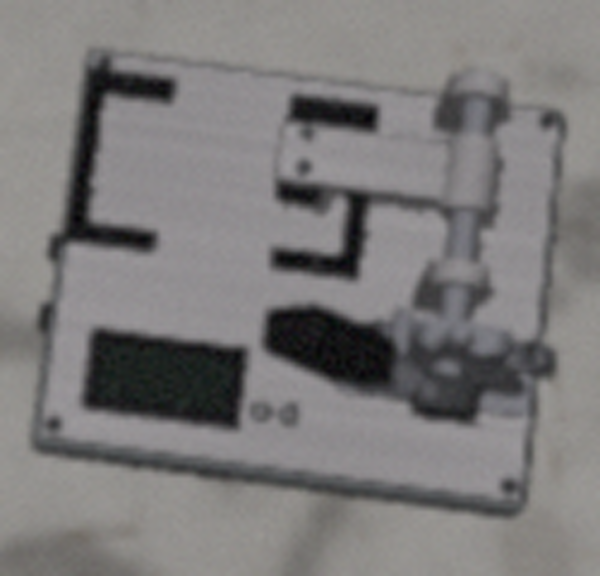

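View pics/p_crop.png

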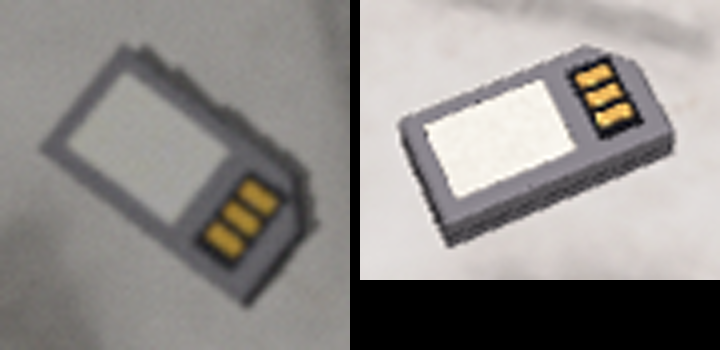

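```bash
cat > h.py <<'E'
import numpy as np, cv2
from scipy.spatial.transform import Rotation as Ro
from scipy.optimize import least_squares
from workcell import bot, optics
def cam(n):
    c=optics.read_camera(n); c["f"]=240/np.tan(np.radians(c["vertical_fov"])/2); return c
def ray(c,uv,z):
    "world point at height z seen at pixel uv (fixed cameras)"
    R=np.array(c["R"]);t=np.array(c["t"]);o=-R.T@t
    d=R.T@np.array([(uv[0]-c["cx"])/c["f"],(uv[1]-c["cy"])/c["f"],1])
    return o+d*(z-o[2])/d[2]
def rigid2(loc,w):
    loc=np.array(loc,float);w=np.array(w)[:,:2]
    f=lambda p:(loc@np.array([[np.cos(p[2]),np.sin(p[2])],[-np.sin(p[2]),np.cos(p[2])]])+p[:2]-w).ravel()
    best=min((least_squares(f,[*w.mean(0),a]) for a in(0,1.57,3.14,-1.57)),key=lambda r:r.cost)
    return best.x, f(best.x).reshape(-1,2)
def loc(p,w): # world xy -> frame p
    d=np.array(w)[:2]-p[:2];c,s=np.cos(p[2]),np.sin(p[2]);return np.array([c*d[0]+s*d[1],-s*d[0]+c*d[1]])
E
python3 - <<'E'
from h import *
np.set_printoptions(precision=4,suppress=True)
c=cam("top"); s=cam("scene")
T=lambda u,v:((u+.5)/4.8-.5+315,(v+.5)/4.8-.5+180)
P=lambda u,v:((u+.5)/5-.5+185,(v+.5)/5-.5+265)
w=[ray(c,T(*q),.03) for q in [(88,50),(563,110),(522,505),(36,442)]]
p,r=rigid2([(-.1,.085),(.1,.085),(.1,-.085),(-.1,-.085)],w);print("tester",p,r*1e3)
for n,q,z in [("railTLin",(103,92),.04),("railBLin",(88,228),.04),("railRout top",(378,110),.04),("railR botout",(357,275),.04),("railRbot inner",(347,250),.04),("TLgap",(174,90),.04),("TLgapR",(292,100),.04),("BLgap",(156,240),.04),("BgapR",(272,258),.04),
  ("shaft0",(478,75),.075),("shaft1",(462,235),.075),("shaft2",(455,300),.075),("gripend a",(268,312),.155),("gripend b",(268,350),.155),("gripend a",(310,308),.16),("gripbase a",(398,350),.12),("b",(390,385),.12)]:
    print(n,loc(p,ray(c,T(*q),z))*1e3)
w=[ray(c,P(*q),.022) for q in [(127,45),(40,148),(244,298),(237,222)]]
p,r=rigid2([(-.05,.026),(-.05,-.026),(.05,-.026),(.03,0)],w);print("pack",p,r*1e3)
S=lambda u,v:((u-360+.5)/4-.5+260,(v+.5)/4-.5+335)
w=[ray(s,S(*q),.022) for q in [(402,120),(447,222),(672,137),(603,97)]]
p,r=rigid2([(-.05,.026),(-.05,-.026),(.05,-.026),(.03,0)],w);print("pack scene",p,r*1e3)
for n,q in [("jar",(266,170)),("tape",(282,341)),("phone",(208,207))]: print(n,ray(c,q,.0))
E
```

```text
tester [ 0.5331  0.0691 -1.7794] [[ 2.57    1.4067]
 [ 1.7573 -2.0155]
 [-2.9377 -2.3282]
 [-1.3896  2.937 ]]
railTLin [-89.4131  62.3875]
railBLin [-88.0591   4.7096]
railRout top [22.4014 69.5635]
railR botout [21.3634 -0.3506]
railRbot inner [16.2715  9.4157]
TLgap [-60.8476  67.0568]
TLgapR [-12.7268  69.1719]
BLgap [-60.3      3.3771]
BgapR [-13.2089   2.1284]
shaft0 [57.1539 77.6867]
shaft1 [57.3492 11.8157]
shaft2 [ 57.2353 -14.4617]
gripend a [-17.8669 -48.396 ]
gripend b [-16.2724 -62.2246]
gripend a [ -3.4708 -46.1874]
gripbase a [ 33.0433 -47.7857]
b [ 31.4983 -61.3052]
pack [ 0.4353  0.3779 -2.2872] [[ 1.6143  0.9841]
 [-0.032   0.6562]
 [-2.6682  0.9328]
 [ 1.0859 -2.5731]]
pack scene [ 0.4336  0.3779 -2.3075] [[ 1.3978 -0.2791]
 [ 0.6798  1.6376]
 [-0.7863 -2.2133]
 [-1.2914  0.8547]]
jar [0.698  0.2803 0.    ]
tape [0.3489 0.268  0.    ]
phone [0.6277 0.4015 0.    ]
```

```bash
cat >> h.py <<'E'
def go(P,ydir,s=None,R=None):
    "print shift (mm, tool axes after turning) and turn (deg) to bring grasp point to P, tool straight down, tool y along +-ydir"
    s=s or bot.read_state(); R0=Ro.from_rotvec(s["tcp_rot"]); z=np.array([0,0,-1.])
    best=None
    for sg in (1,-1):
        y=sg*np.array([ydir[0],ydir[1],0])/np.hypot(*ydir[:2]); R1=Ro.from_matrix(np.c_[np.cross(y,z),y,z])
        rv=np.degrees((R0.inv()*R1).as_rotvec())
        print("turn",rv.round(2),"shift",(R1.inv().apply(np.array(P)-z*bot.hold_point_z-s["tool_pos"])*1e3).round(1))
TY=np.array([np.cos(-1.7794+np.pi/2),np.sin(-1.7794+np.pi/2)])
E
python3 - <<'E'
from h import *
s=bot.read_state(); print(s["q"].round(2),Ro.from_rotvec(s["tcp_rot"]).as_matrix().round(2).tolist(),bot.hold_point_z)
go([.470,.08,.235],TY)
c=optics.read_camera("wrist");print(np.round(c["tool_from_camera"],3).tolist(),c["vertical_fov"])
E
```

```text
[-1.18  0.26  1.6   0.    1.27 -0.04] [[0.91, 0.42, -0.0], [0.42, -0.91, 0.0], [0.0, -0.0, -1.0]] 0.1547
turn [-7.000e-02 -4.000e-02 -5.331e+01] shift [716.7  40.   14.1]
turn [-5.0000e-02  9.0000e-02  1.2669e+02] shift [-716.7  -40.    14.1]
[[0.001, -0.95, -0.313, 0.08], [1.0, 0.001, 0.001, 0.001], [-0.001, -0.313, 0.95, 0.03], [0.0, 0.0, 0.0, 1.0]] 65.70646984690485
```

```bash
python3 -m jog '[{"az":-6.66},{"az":-6.66},{"az":-6.66},{"az":-6.66},{"az":-6.66},{"az":-6.66},{"az":-6.66},{"az":-6.69},{"dx":20},{"dx":32},{"dx":32},{"dx":32},{"dx":32},{"dx":32},{"dx":32},{"dx":32},{"dx":32},{"dx":32},{"dx":32},{"dx":32}]' && python3 -m jog '[{"dx":32,"dy":4},{"dx":32,"dy":4},{"dx":32,"dy":4},{"dx":32,"dy":4},{"dx":32,"dy":4},{"dx":32,"dy":4},{"dx":32,"dy":4},{"dx":32,"dy":4},{"dx":32,"dy":4},{"dx":32,"dy":4},{"dx":20},{}]' && python3 - <<'E'
from h import *
s=bot.read_state(); print(s["tool_pos"],s["wrist_force"],s["time"]);go([.470,.08,.235],TY)
c=optics.read_camera("wrist");cv2.imwrite("pics/w1.png",c["img"][:,:,::-1]); print(c["cx"],c["cy"])
import pickle;pickle.dump((s,c),open("w1.pkl","wb"))
E
```

```text
invalid input
```

```bash
python3 -m jog '[{"az":-6.66}]';echo; python3 -m jog '[{"az":-6.66},{"az":-6.66},{"az":-6.66},{"az":-6.66},{"az":-6.66},{"az":-6.69}]'; echo; python3 -m jog '[{"dx":20,"dy":1}]'
```

```text
invalid input
invalid input
invalid input
```

```bash
python3 -m jog '[{"dx":0,"dy":0,"dz":0,"ax":0,"ay":0,"az":-6.66},{"dx":0,"dy":0,"dz":0,"ax":0,"ay":0,"az":-6.66},{"dx":0,"dy":0,"dz":0,"ax":0,"ay":0,"az":-6.66},{"dx":0,"dy":0,"dz":0,"ax":0,"ay":0,"az":-6.66},{"dx":0,"dy":0,"dz":0,"ax":0,"ay":0,"az":-6.66},{"dx":0,"dy":0,"dz":0,"ax":0,"ay":0,"az":-6.66},{"dx":0,"dy":0,"dz":0,"ax":0,"ay":0,"az":-6.69},{"dx":30,"dy":0,"dz":0,"ax":0,"ay":0,"az":0},{"dx":36,"dy":0,"dz":0,"ax":0,"ay":0,"az":0},{"dx":36,"dy":0,"dz":0,"ax":0,"ay":0,"az":0},{"dx":36,"dy":0,"dz":0,"ax":0,"ay":0,"az":0},{"dx":36,"dy":0,"dz":0,"ax":0,"ay":0,"az":0},{"dx":36,"dy":0,"dz":0,"ax":0,"ay":0,"az":0}]' >/dev/null && python3 -m jog '[{"dx":36,"dy":4,"dz":0,"ax":0,"ay":0,"az":0},{"dx":36,"dy":4,"dz":0,"ax":0,"ay":0,"az":0},{"dx":36,"dy":4,"dz":0,"ax":0,"ay":0,"az":0},{"dx":36,"dy":4,"dz":0,"ax":0,"ay":0,"az":0},{"dx":36,"dy":4,"dz":0,"ax":0,"ay":0,"az":0},{"dx":36,"dy":4,"dz":0,"ax":0,"ay":0,"az":0},{"dx":36,"dy":4,"dz":0,"ax":0,"ay":0,"az":0},{"dx":36,"dy":4,"dz":0,"ax":0,"ay":0,"az":0},{"dx":36,"dy":4,"dz":0,"ax":0,"ay":0,"az":0},{"dx":36,"dy":4,"dz":0,"ax":0,"ay":0,"az":0},{"dx":36,"dy":0,"dz":0,"ax":0,"ay":0,"az":0},{"dx":36,"dy":0,"dz":0,"ax":0,"ay":0,"az":0},{"dx":36,"dy":0,"dz":0,"ax":0,"ay":0,"az":0},{"dx":30,"dy":0,"dz":0,"ax":0,"ay":0,"az":0},{"dx":0,"dy":0,"dz":0,"ax":0,"ay":0,"az":0}]' && python3 - <<'E'
from h import *
s=bot.read_state(); print(s["tool_pos"],s["wrist_force"],s["time"]);go([.470,.08,.235],TY)
c=optics.read_camera("wrist");cv2.imwrite("pics/w1.png",c["img"][:,:,::-1]); print(c["cx"],c["cy"])
import pickle;pickle.dump((s,c),open("w1.pkl","wb"))
E
```

```text
time: 2.67
tool_pos: [0.4687, 0.0755, 0.4049]
tcp_rot: [-2.435, -1.983, -0.004]
wrist_force: [0.7, -0.2, 0.7]
width: 0.997
grip_force: 0.0
[0.46871295 0.07548619 0.40488889] [ 0.67213271 -0.15519328  0.70667702] 2.6667
turn [ 0.02 -0.16  0.26] shift [ 4.7  0.3 15.2]
turn [ 2.5000e-01  3.0000e-02 -1.7974e+02] shift [-4.7 -0.3 15.2]
317.27113888313806 235.08515751455457
```

View pics/w1.png

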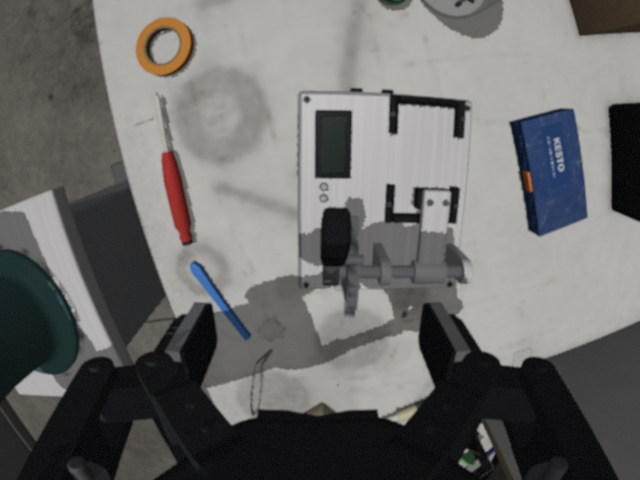

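```bash
python3 - <<'E'
import cv2
a=cv2.imread("pics/w1.png"); cv2.imwrite("pics/w1c.png",cv2.resize(a[85:320,290:480],None,fx=2.5,fy=2.5,interpolation=cv2.INTER_CUBIC))
E
```

```text
(no output)
```

View pics/w1c.png

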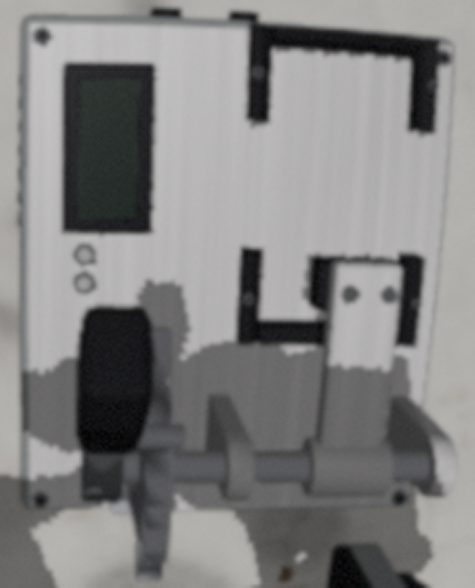

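```bash
cat >> h.py <<'E'
def wray(s,c,uv,z):
    f=240/np.tan(np.radians(c["vertical_fov"])/2); d=np.array(uv)-[c["cx"],c["cy"]]; r=np.hypot(*d); th=r/f
    v=np.array([*(d/r*np.sin(th)),np.cos(th)]); M=np.array(c["tool_from_camera"]); R=Ro.from_rotvec(s["tcp_rot"])
    o=s["tool_pos"]+R.apply(M[:3,3]); d=R.apply(M[:3,:3]@v); return o+d*(z-o[2])/d[2]
E
python3 - <<'E'
from h import *; import pickle
np.set_printoptions(precision=4,suppress=True)
s,c=pickle.load(open("w1.pkl","rb"))
C=lambda u,v:((u+.5)/2.5-.5+290,(v+.5)/2.5-.5+85)
w=[wray(s,c,C(*q),.03) for q in [(23,18),(453,40),(22,505),(413,505)]]
p,r=rigid2([(-.1,-.085),(-.1,.085),(.1,-.085),(.1,.085)],w);print("tester",p,r*1e3)
for n,q,z in [("railTLin",(270,50),.04),("railTRin",(411,58),.04),("gapL-",(258,122),.04),("gapL+",(252,248),.04),("gapR-",(423,132),.04),("gapR+",(415,255),.04),("railBLout",(240,343),.04),("rail+x in",(300,322),.04),
 ("shaft",(280,467),.075),("shaft",(410,467),.075),
 ("grip far end L",(88,308),.150),("grip far end R",(150,308),.150),("grip mid L",(80,380),.143),("mid R",(152,380),.143),("base L",(80,450),.115),("base R",(138,450),.115),("platetop",(135,520),.1),("plate top",(165,520),.1),("nutmeg armL",(320,420),.082),("armR",(392,420),.082)]:
    x=wray(s,c,C(*q),z); print(n,x,loc(p,x)*1e3)
E
```

```text
tester [ 0.5345  0.0688 -1.7809] [[-1.7841  3.7529]
 [ 3.7344  2.3259]
 [-1.9864 -3.7184]
 [ 0.0361 -2.3604]]
railTLin [0.5587 0.1524 0.04  ] [-86.7753   6.3244]
railTRin [0.612 0.142 0.04 ] [-87.7733  60.6005]
gapL- [0.5496 0.1272 0.04  ] [-60.2431   2.6591]
gapL+ [0.5396 0.0816 0.04  ] [-13.5739   2.4012]
gapR- [0.6124 0.1138 0.04  ] [-60.2551  66.8758]
gapR+ [0.6029 0.0675 0.04  ] [-12.9705  67.2543]
railBLout [0.5295 0.0463 0.04  ] [23.0481 -0.15  ]
rail+x in [0.5537 0.0499 0.04  ] [14.4638 22.7787]
shaft [0.5327 0.0089 0.075 ] [58.9847 10.8247]
shaft [ 0.5818 -0.0023  0.075 ] [59.7124 61.153 ]
grip far end L [0.4788 0.0983 0.15  ] [-17.2114 -60.6221]
grip far end R [0.4939 0.0952 0.15  ] [-17.3547 -45.1413]
grip mid L [0.4727 0.0779 0.143 ] [  4.0065 -62.3109]
mid R [0.4913 0.074  0.143 ] [  3.8865 -43.3375]
base L [0.4668 0.0468 0.115 ] [ 35.6209 -61.631 ]
base R [0.484  0.0432 0.115 ] [ 35.5519 -44.0418]
platetop [0.4785 0.0122 0.1   ] [ 67.0092 -42.8822]
plate top [0.4883 0.0101 0.1   ] [ 67.0469 -32.8854]
nutmeg armL [0.5478 0.0268 0.082 ] [38.3199 21.8273]
armR [0.574  0.0211 0.082 ] [38.4221 48.6325]
```

```bash
sed -i 's/-1.7794/-1.7803/g' h.py; python3 -c "
from h import *
go([.480,.0724,.1348],TY)"
```

```text
turn [-0.   -0.02  0.32] shift [  1.2  11.6 115.2]
turn [ 4.0000e-02 -0.0000e+00 -1.7968e+02] shift [ -1.2 -11.6 115.2]
```

```bash
python3 -m jog '[{"dx":1.2,"dy":11.6,"dz":0,"ax":0,"ay":0,"az":0.32},{"dx":0,"dy":0,"dz":20,"ax":0,"ay":0,"az":0},{"dx":0,"dy":0,"dz":25,"ax":0,"ay":0,"az":0},{"dx":0,"dy":0,"dz":20,"ax":0,"ay":0,"az":0},{"dx":0,"dy":0,"dz":15,"ax":0,"ay":0,"az":0},{"dx":0,"dy":0,"dz":15,"ax":0,"ay":0,"az":0},{"dx":0,"dy":0,"dz":10,"ax":0,"ay":0,"az":0},{"dx":0,"dy":0,"dz":10,"ax":0,"ay":0,"az":0},{"dx":0,"dy":0,"dz":0,"ax":0,"ay":0,"az":0},{"dx":0,"dy":0,"dz":0,"ax":0,"ay":0,"az":0}]' 0.55 20; python3 - <<'E'
from h import *
s=bot.read_state();go([.480,.0724,.1348],TY)
c=cam("scene");a=c["img"][150:280,230:400,::-1];a=cv2.resize(a,None,fx=4,fy=4,interpolation=cv2.INTER_CUBIC)
cv2.imwrite("pics/s2.png",a)
E
```

```text
time: 3.55
tool_pos: [0.48, 0.0695, 0.2895]
tcp_rot: [-2.447, -1.97, 0.001]
wrist_force: [0.0, 0.5, 0.4]
width: 0.546
grip_force: 0.0
turn [-0.04  0.02 -0.32] shift [ 2.8 -0.6 -0. ]
turn [3.0000e-02 6.0000e-02 1.7968e+02] shift [-2.8  0.6 -0. ]
```

View pics/s2.png

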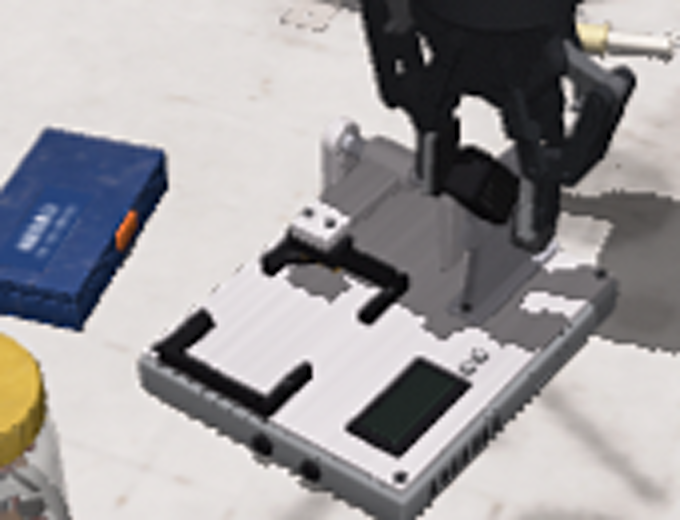

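The fingers straddle the grip, which is at (480,185) between pads at (430,170) and (535,210). I'll close on it.

```bash
python3 -m jog '[{"dx":1.5,"dy":0,"dz":0,"ax":0,"ay":0,"az":0},{"dx":0,"dy":0,"dz":0,"ax":0,"ay":0,"az":0},{"dx":0,"dy":0,"dz":0,"ax":0,"ay":0,"az":0},{"dx":0,"dy":0,"dz":0,"ax":0,"ay":0,"az":0},{"dx":0,"dy":0,"dz":0,"ax":0,"ay":0,"az":0},{"dx":0,"dy":0,"dz":0,"ax":0,"ay":0,"az":0}]' 0 25; python3 -m jog '[{"dx":0,"dy":0,"dz":0,"ax":0,"ay":0,"az":0},{"dx":0,"dy":0,"dz":0,"ax":0,"ay":0,"az":0}]' 0 25
```

```text
time: 4.1
tool_pos: [0.4801, 0.0721, 0.2907]
tcp_rot: [-2.446, -1.971, -0.001]
wrist_force: [-3.1, 2.5, 5.9]
width: 0.206
grip_force: 28.2
time: 4.27
tool_pos: [0.4801, 0.0721, 0.2907]
tcp_rot: [-2.446, -1.971, -0.001]
wrist_force: [-4.4, 3.1, 5.6]
width: 0.205
grip_force: 28.2
```

```bash
cat >> h.py <<'E'
PIV=np.array([.534,.069])+np.array([np.cos(-1.7803)*.058+np.sin(-1.7803)*.0535,np.sin(-1.7803)*.058-np.cos(-1.7803)*.0535])
TX=np.array([np.cos(-1.7803),np.sin(-1.7803)])
def st():
    s=bot.read_state();d=s["tool_pos"][:2]-PIV; X=d@TX*1e3;Y=d@TY*1e3;Z=(s["tool_pos"][2]-bot.hold_point_z-.075)*1e3
    a=np.arctan2(X,Z);F=s["wrist_force"];fx=F[:2]@TX
    print("t %.1f X %.1f Y %.1f Z %.1f r %.1f lean %.1f deg Fout %.1f Ftan %.1f Fy %.1f w %.3f g %.0f"%(s["time"],X,Y,Z,np.hypot(X,Z),np.degrees(a),fx*np.sin(a)+F[2]*np.cos(a),fx*np.cos(a)-F[2]*np.sin(a),F[:2]@TY,s["width"],s["grip_force"]), s["torque"].round(2))
E
python3 -c "
from h import *;st()"
python3 -m jog '[{"dx":0,"dy":-0.5,"dz":0,"ax":0,"ay":0,"az":0},{"dx":0,"dy":0,"dz":0,"ax":0,"ay":0,"az":0},{"dx":1.3,"dy":0,"dz":-1.5,"ax":0,"ay":0,"az":0},{"dx":1.3,"dy":0,"dz":-1.5,"ax":0,"ay":0,"az":0},{"dx":1.3,"dy":0,"dz":-1.5,"ax":0,"ay":0,"az":0},{"dx":0,"dy":0,"dz":0,"ax":0,"ay":0,"az":0},{"dx":0,"dy":0,"dz":0,"ax":0,"ay":0,"az":0}]' 0 80 >/dev/null; python3 -c "
from h import *;st()"
python3 -m jog '[{"dx":1.3,"dy":0,"dz":-1.5,"ax":0,"ay":0,"az":0},{"dx":1.3,"dy":0,"dz":-1.5,"ax":0,"ay":0,"az":0},{"dx":0,"dy":0,"dz":0,"ax":0,"ay":0,"az":0},{"dx":0,"dy":0,"dz":0,"ax":0,"ay":0,"az":0}]' 0 80 >/dev/null; python3 -c "
from h import *;st()"
```

```text
t 4.3 X -49.8 Y 0.2 Z 61.0 r 78.8 lean -39.2 deg Fout 5.7 Ftan 1.9 Fy -4.9 w 0.205 g 28 [ 0.14  0.54 -0.02]
t 4.8 X -52.4 Y -0.1 Z 63.6 r 82.4 lean -39.5 deg Fout -7.0 Ftan 0.5 Fy 3.2 w 0.200 g 78 [-0.84 -0.53 -0.01]
t 5.2 X -54.9 Y -0.1 Z 66.3 r 86.1 lean -39.6 deg Fout -9.4 Ftan -0.7 Fy 2.8 w 0.198 g 78 [-0.96 -0.61  0.06]
```

```bash

python3 -m jog '[{"dx":1.3,"dy":0,"dz":-1.5,"ax":0,"ay":0,"az":0},{"dx":1.3,"dy":0,"dz":-1.5,"ax":0,"ay":0,"az":0},{"dx":0,"dy":0,"dz":0,"ax":0,"ay":0,"az":0},{"dx":0,"dy":0,"dz":0,"ax":0,"ay":0,"az":0}]' 0 80 >/dev/null; python3 -c "
from h import *;st()"
python3 -m jog '[{"dx":0.8,"dy":0,"dz":-0.9,"ax":0,"ay":0,"az":0},{"dx":0,"dy":0,"dz":0,"ax":0,"ay":0,"az":0},{"dx":0,"dy":0,"dz":0,"ax":0,"ay":0,"az":0}]' 0 80 >/dev/null; python3 -c "
from h import *;st()"
```

```text
t 5.5 X -57.3 Y -0.1 Z 69.1 r 89.7 lean -39.7 deg Fout -9.9 Ftan 0.0 Fy 3.7 w 0.195 g 78 [-1.04 -0.74  0.01]
t 5.8 X -58.0 Y -0.0 Z 69.8 r 90.8 lean -39.7 deg Fout -10.9 Ftan -0.9 Fy 5.3 w 0.199 g 78 [-1.13 -0.77  0.04]
```

```bash

python3 -m jog '[{"dx":-2.9,"dy":0,"dz":-2.3,"ax":0,"ay":0,"az":0},{"dx":-3,"dy":0,"dz":-2.2,"ax":0,"ay":0,"az":0},{"dx":-3.3,"dy":0,"dz":-2.1,"ax":0,"ay":0,"az":0},{"dx":-3.4,"dy":0,"dz":-2.1,"ax":0,"ay":0,"az":0},{"dx":0,"dy":0,"dz":0,"ax":0,"ay":0,"az":0}]' 0 55 >/dev/null; python3 -c "
from h import *;st()"
```

```text
t 6.2 X -46.4 Y -0.2 Z 78.2 r 90.9 lean -30.7 deg Fout -11.2 Ftan -6.3 Fy 5.9 w 0.196 g 78 [ 0.4  -1.03  0.02]
```

```bash

python3 -m jog '[{"dx":-3.5,"dy":0,"dz":-1.9,"ax":0,"ay":0,"az":0},{"dx":-3.5,"dy":0,"dz":-1.8,"ax":0,"ay":0,"az":0},{"dx":-3.6,"dy":0,"dz":-1.6,"ax":0,"ay":0,"az":0},{"dx":-3.7,"dy":0,"dz":-1.4,"ax":0,"ay":0,"az":0},{"dx":-3.8,"dy":0,"dz":-1.3,"ax":0,"ay":0,"az":0},{"dx":-3.8,"dy":0,"dz":-1.1,"ax":0,"ay":0,"az":0},{"dx":0,"dy":0,"dz":0,"ax":0,"ay":0,"az":0}]' 0 55 >/dev/null; python3 -c "
from h import *;st()"
python3 -m jog '[{"dx":-3.8,"dy":0,"dz":-0.9,"ax":0,"ay":0,"az":0},{"dx":-3.9,"dy":0,"dz":-0.8,"ax":0,"ay":0,"az":0},{"dx":0,"dy":0,"dz":0,"ax":0,"ay":0,"az":0}]' 0 55 >/dev/null; python3 -c "
from h import *;st()"
```

```text
t 6.8 X -25.0 Y -0.3 Z 87.5 r 91.0 lean -16.0 deg Fout -11.8 Ftan -5.9 Fy 4.5 w 0.199 g 78 [ 0.71 -1.06  0.12]
t 7.0 X -17.6 Y -0.4 Z 89.2 r 90.9 lean -11.2 deg Fout -11.2 Ftan -6.2 Fy 5.2 w 0.196 g 78 [ 1.14 -1.    0.15]
```

```bash

python3 -m jog '[{"dx":-4,"dy":0,"dz":-0.6,"ax":0,"ay":0,"az":0},{"dx":-3.9,"dy":0,"dz":-0.5,"ax":0,"ay":0,"az":0},{"dx":-4,"dy":0,"dz":-0.2,"ax":0,"ay":0,"az":0},{"dx":-3.9,"dy":0,"dz":-0.1,"ax":0,"ay":0,"az":0},{"dx":-4,"dy":0,"dz":0.1,"ax":0,"ay":0,"az":0},{"dx":-3.9,"dy":0,"dz":0.2,"ax":0,"ay":0,"az":0},{"dx":0,"dy":0,"dz":0,"ax":0,"ay":0,"az":0}]' 0 55 >/dev/null; python3 -c "
from h import *;st()"
python3 -m jog '[{"dx":-4,"dy":0,"dz":0.5,"ax":0,"ay":0,"az":0},{"dx":-3.9,"dy":0,"dz":0.6,"ax":0,"ay":0,"az":0},{"dx":-3.9,"dy":0,"dz":0.8,"ax":0,"ay":0,"az":0},{"dx":-3.8,"dy":0,"dz":0.9,"ax":0,"ay":0,"az":0},{"dx":0,"dy":0,"dz":0,"ax":0,"ay":0,"az":0}]' 0 55 >/dev/null; python3 -c "
from h import *;st()"
```

```text
t 7.6 X 5.7 Y -0.4 Z 90.7 r 90.9 lean 3.6 deg Fout -9.4 Ftan -5.7 Fy 3.7 w 0.200 g 79 [ 1.22 -0.88  0.08]
t 8.0 X 21.0 Y -0.5 Z 89.1 r 91.5 lean 13.3 deg Fout -4.4 Ftan -5.4 Fy 1.2 w 0.201 g 80 [ 1.5  -0.48 -0.04]
```

```bash

python3 -m jog '[{"dx":-3.8,"dy":0,"dz":1.1,"ax":0,"ay":0,"az":0},{"dx":-3.8,"dy":0,"dz":1.3,"ax":0,"ay":0,"az":0},{"dx":-3.7,"dy":0,"dz":1.4,"ax":0,"ay":0,"az":0},{"dx":-3.6,"dy":0,"dz":1.6,"ax":0,"ay":0,"az":0},{"dx":0,"dy":0,"dz":0,"ax":0,"ay":0,"az":0}]' 0 55 >/dev/null; python3 -c "
from h import *;st()"
python3 -m jog '[{"dx":-3.5,"dy":0,"dz":1.8,"ax":0,"ay":0,"az":0},{"dx":-3.5,"dy":0,"dz":1.9,"ax":0,"ay":0,"az":0},{"dx":-3.4,"dy":0,"dz":2.1,"ax":0,"ay":0,"az":0},{"dx":-3.3,"dy":0,"dz":2.1,"ax":0,"ay":0,"az":0},{"dx":0,"dy":0,"dz":0,"ax":0,"ay":0,"az":0}]' 0 55 >/dev/null; python3 -c "
from h import *;st()"
```

```text
t 8.4 X 35.9 Y -0.5 Z 84.6 r 91.9 lean 23.0 deg Fout 0.4 Ftan -6.2 Fy -2.5 w 0.201 g 81 [ 1.57 -0.05  0.03]
t 8.8 X 49.9 Y -0.5 Z 77.1 r 91.8 lean 32.9 deg Fout 3.2 Ftan -7.1 Fy -2.9 w 0.200 g 82 [1.37 0.17 0.08]
```

```bash

python3 -m jog '[{"dx":-3.3,"dy":0,"dz":1.4,"ax":0,"ay":0,"az":0},{"dx":-3.2,"dy":0,"dz":2.2,"ax":0,"ay":0,"az":0},{"dx":-3.1,"dy":0,"dz":2.4,"ax":0,"ay":0,"az":0},{"dx":0,"dy":0,"dz":0,"ax":0,"ay":0,"az":0},{"dx":0,"dy":0,"dz":0,"ax":0,"ay":0,"az":0}]' 0 55 >/dev/null; sed -i 's/\*\.058+/*.060+/;s/\*\.058-/*.060-/' h.py; python3 -c "
from h import *;st();print(PIV)"

```

```text
t 9.3 X 57.3 Y -0.7 Z 69.8 r 90.3 lean 39.4 deg Fout -5.3 Ftan -3.4 Fy 0.5 w 0.201 g 81 [ 1.4  -0.39 -0.02]
[0.46919135 0.02143858]
```

```bash

python3 -m jog '[{"dx":1.3,"dy":0,"dz":1.5,"ax":0,"ay":0,"az":0},{"dx":1.3,"dy":0,"dz":1.5,"ax":0,"ay":0,"az":0},{"dx":1.3,"dy":0,"dz":1.5,"ax":0,"ay":0,"az":0},{"dx":0,"dy":0,"dz":0,"ax":0,"ay":0,"az":0}]' 0 55 >/dev/null; python3 -c "
from h import *;st()"
python3 -m jog '[{"dx":1.3,"dy":0,"dz":1.5,"ax":0,"ay":0,"az":0},{"dx":1.3,"dy":0,"dz":1.5,"ax":0,"ay":0,"az":0},{"dx":0,"dy":0,"dz":0,"ax":0,"ay":0,"az":0}]' 0 55 >/dev/null; python3 -c "
from h import *;st()"

```

```text
t 9.6 X 56.0 Y -0.4 Z 67.5 r 87.7 lean 39.7 deg Fout 16.0 Ftan 4.1 Fy -4.9 w 0.199 g 83 [-0.85  0.89  0.02]
t 9.8 X 54.3 Y -0.6 Z 63.7 r 83.7 lean 40.4 deg Fout 15.4 Ftan 6.6 Fy -3.9 w 0.202 g 84 [-1.81  0.89  0.26]
```

```bash

python3 -m jog '[{"dx":0,"dy":0,"dz":0,"ax":0,"ay":0,"az":0},{"dx":0,"dy":0,"dz":0,"ax":0,"ay":0,"az":0},{"dx":0,"dy":0,"dz":0,"ax":0,"ay":0,"az":0},{"dx":0,"dy":0,"dz":0,"ax":0,"ay":0,"az":0},{"dx":0,"dy":0,"dz":-10,"ax":0,"ay":0,"az":0},{"dx":0,"dy":0,"dz":-20,"ax":0,"ay":0,"az":0},{"dx":0,"dy":0,"dz":-20,"ax":0,"ay":0,"az":0},{"dx":0,"dy":0,"dz":-30,"ax":0,"ay":0,"az":0},{"dx":0,"dy":0,"dz":-30,"ax":0,"ay":0,"az":0},{"dx":0,"dy":0,"dz":0,"ax":0,"ay":0,"az":0}]' 0.6 25; python3 -c "
from h import *
a=-2.297+np.pi/2
go([.4345,.378,.20],[np.cos(a),np.sin(a)])"

```

```text
time: 10.68
tool_pos: [0.4598, -0.0293, 0.4097]
tcp_rot: [2.439, 1.966, 0.013]
wrist_force: [2.3, -0.1, 0.3]
width: 0.605
grip_force: 0.0
turn [ 0.64 -0.25 29.36] shift [ 287.7 -289.4   55. ]
turn [   0.33    0.86 -150.64] shift [-287.7  289.4   55. ]
```

```bash

python3 -m jog '[{"dx":0,"dy":0,"dz":0,"ax":0.13,"ay":-0.05,"az":5.87},{"dx":0,"dy":0,"dz":0,"ax":0.13,"ay":-0.05,"az":5.87},{"dx":0,"dy":0,"dz":0,"ax":0.13,"ay":-0.05,"az":5.87},{"dx":0,"dy":0,"dz":0,"ax":0.13,"ay":-0.05,"az":5.87},{"dx":0,"dy":0,"dz":0,"ax":0.12,"ay":-0.05,"az":5.88},{"dx":16,"dy":-16,"dz":0,"ax":0,"ay":0,"az":0},{"dx":25,"dy":-25,"dz":0,"ax":0,"ay":0,"az":0},{"dx":25,"dy":-25,"dz":0,"ax":0,"ay":0,"az":0},{"dx":25,"dy":-25,"dz":0,"ax":0,"ay":0,"az":0},{"dx":25,"dy":-25,"dz":0,"ax":0,"ay":0,"az":0},{"dx":25,"dy":-25,"dz":0,"ax":0,"ay":0,"az":0},{"dx":25,"dy":-25,"dz":0,"ax":0,"ay":0,"az":0},{"dx":25,"dy":-25,"dz":5,"ax":0,"ay":0,"az":0},{"dx":25,"dy":-25,"dz":10,"ax":0,"ay":0,"az":0},{"dx":25,"dy":-25,"dz":10,"ax":0,"ay":0,"az":0},{"dx":25,"dy":-25,"dz":10,"ax":0,"ay":0,"az":0},{"dx":22,"dy":-23,"dz":10,"ax":0,"ay":0,"az":0},{"dx":0,"dy":0,"dz":10,"ax":0,"ay":0,"az":0},{"dx":0,"dy":0,"dz":0,"ax":0,"ay":0,"az":0}]' 1 25; python3 - <<'E'
from h import *
import pickle
a=-2.297+np.pi/2
s=bot.read_state();go([.4345,.378,.20],[np.cos(a),np.sin(a)],s)
w=optics.read_camera("wrist");t=cam("top");sc=cam("scene");pickle.dump((s,w,t,sc),open("w3.pkl","wb"))
r=lambda im,k:cv2.resize(im[:,:,::-1],None,fx=k,fy=k,interpolation=cv2.INTER_CUBIC)
o=np.zeros((600,800,3),np.uint8)
o[:480,:400]=r(w["img"][:,:][100:340,220:420],2)
A=r(t["img"][180:290,320:440],3.3); o[:A.shape[0],400:400+A.shape[1]]=A[:, :400]
B=r(sc["img"][165:245,280:400],2.9); o[365:365+B.shape[0],400:400+B.shape[1]]=B
cv2.imwrite("pics/c3.png",o); cv2.imwrite("pics/w3.png",w["img"][:,:,::-1])
E
```

```text
time: 12.27
tool_pos: [0.4311, 0.3792, 0.3453]
tcp_rot: [-2.859, -1.29, 0.023]
wrist_force: [-0.9, -0.7, 0.1]
width: 1.002
grip_force: 0.0
turn [-0.59  0.65  0.17] shift [ 1.4  3.3 -9.4]
turn [  -1.03   -0.92 -179.83] shift [-1.4 -3.3 -9.4]
```

View pics/c3.png

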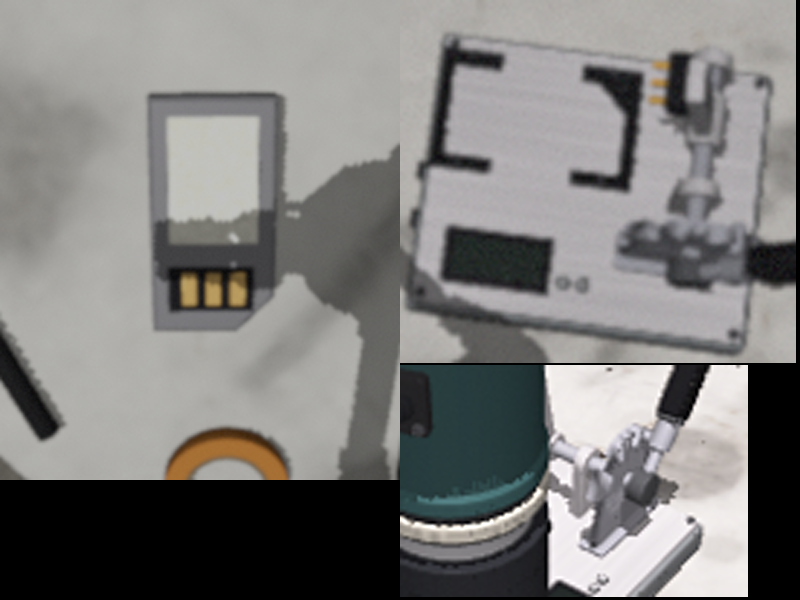

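```bash
python3 - <<'E'
from h import *; import pickle
np.set_printoptions(precision=4,suppress=True)
s,w,t,sc=pickle.load(open("w3.pkl","rb"))
W=lambda u,v:((u+.5)/2-.5+220,(v+.5)/2-.5+100)
pts=[(151,96),(278,96),(155,328),(273,293),(238,328)]
L=[(-.05,-.026),(-.05,.026),(.05,-.026),(.05-.0,.026-.016),(.034,.026)]
L=[(-.05,-.026),(-.05,.026),(.05,-.026),(.034,.026),(.05,.010)]
ww=[wray(s,w,W(*q),.022) for q in pts]
p,r=rigid2(L,ww);print("pack",p,r*1e3)
def proj(c,X):
    x=np.array(c["R"])@X+c["t"];return (x[:2]/x[2]*c["f"]+[c["cx"],c["cy"]])
for d in (0,.005,.010):
    for wd in (-.013,.013):
        l=np.radians(40);rr=.053+d;X=rr*np.sin(l)+wd*np.cos(l);Z=.075+rr*np.cos(l)-wd*np.sin(l)
        P=np.array([*(PIV+TX*X),Z]);a=proj(t,P);b=proj(sc,P)
        print(d,wd,"top crop",((a-[320,180])*3.3+[400,0]).round(),"scene crop",((b-[280,165])*2.9+[400,365]).round())
a=p[2]+np.pi/2
go([*p[:2],.012],[np.cos(a),np.sin(a)],s)
E
```

```text
pack [ 0.4371  0.3781 -2.2875] [[-0.261   1.5583]
 [ 1.4442  0.1329]
 [-1.0517 -0.0752]
 [ 0.5072 -1.2693]
 [-0.6386 -0.3466]]
0 -0.013 top crop [751. 259.] scene crop [663. 413.]
0 0.013 top crop [782. 270.] scene crop [677. 418.]
0.005 -0.013 top crop [758. 258.] scene crop [666. 406.]
0.005 0.013 top crop [790. 270.] scene crop [680. 411.]
0.01 -0.013 top crop [765. 258.] scene crop [669. 399.]
0.01 0.013 top crop [797. 269.] scene crop [682. 405.]
turn [-0.59  0.65 -0.38] shift [  3.1   5.2 178.6]
turn [  1.02   0.93 179.62] shift [ -3.1  -5.2 178.6]
```

```bash
python3 - <<'E'
from h import *
a=-2.288+np.pi/2
for i in range(2):
    s=bot.read_state(); go([.436,.378,.018],[np.cos(a),np.sin(a)],s)
E
python3 -m jog '[{"dx":0,"dy":0,"dz":0,"ax":0,"ay":0,"az":0}]' >/dev/null;python3 - <<'E'
from h import *
a=-2.288+np.pi/2
s=bot.read_state(); go([.436,.378,.018],[np.cos(a),np.sin(a)],s)
E
```

```text
turn [-0.54  0.43 -0.56] shift [  2.9   2.3 175.3]
turn [  0.68   0.84 179.44] shift [ -2.9  -2.3 175.3]
turn [-0.54  0.43 -0.56] shift [  2.9   2.3 175.3]
turn [  0.68   0.84 179.44] shift [ -2.9  -2.3 175.3]
turn [-0.53  0.34 -0.61] shift [  2.8   1.9 176. ]
turn [  0.54   0.83 179.39] shift [ -2.8  -1.9 176. ]
```

```bash
python3 -m jog '[{"dx":2.8,"dy":1.9,"dz":0,"ax":-0.53,"ay":0.34,"az":-0.61},{"dx":0,"dy":0,"dz":25,"ax":0,"ay":0,"az":0},{"dx":0,"dy":0,"dz":30,"ax":0,"ay":0,"az":0},{"dx":0,"dy":0,"dz":30,"ax":0,"ay":0,"az":0},{"dx":0,"dy":0,"dz":25,"ax":0,"ay":0,"az":0},{"dx":0,"dy":0,"dz":15,"ax":0,"ay":0,"az":0},{"dx":0,"dy":0,"dz":0,"ax":0,"ay":0,"az":0},{"dx":0,"dy":0,"dz":0,"ax":0,"ay":0,"az":0},{"dx":0,"dy":0,"dz":0,"ax":0,"ay":0,"az":0}]' >/dev/null;python3 - <<'E'
from h import *
a=-2.288+np.pi/2
s=bot.read_state(); go([.436,.378,.018],[np.cos(a),np.sin(a)],s); print(s["wrist_force"])
E
```

```text
turn [ 0.02 -0.1   0.04] shift [-1.1  0.3 51.8]
turn [ 1.6000e-01  2.0000e-02 -1.7996e+02] shift [ 1.1 -0.3 51.8]
[-0.06697109 -0.71425007  0.32099153]
```

```bash
python3 -m jog '[{"dx":-1,"dy":0.3,"dz":15,"ax":0,"ay":0,"az":0},{"dx":0,"dy":0,"dz":15,"ax":0,"ay":0,"az":0},{"dx":0,"dy":0,"dz":12,"ax":0,"ay":0,"az":0},{"dx":0,"dy":0,"dz":6,"ax":0,"ay":0,"az":0},{"dx":0,"dy":0,"dz":3.5,"ax":0,"ay":0,"az":0},{"dx":0,"dy":0,"dz":0,"ax":0,"ay":0,"az":0},{"dx":0,"dy":0,"dz":0,"ax":0,"ay":0,"az":0}]'; python3 -m jog '[{"dx":0,"dy":0,"dz":0,"ax":0,"ay":0,"az":0},{"dx":0,"dy":0,"dz":0,"ax":0,"ay":0,"az":0},{"dx":0,"dy":0,"dz":0,"ax":0,"ay":0,"az":0},{"dx":0,"dy":0,"dz":0,"ax":0,"ay":0,"az":0},{"dx":0,"dy":0,"dz":0,"ax":0,"ay":0,"az":0},{"dx":0,"dy":0,"dz":0,"ax":0,"ay":0,"az":0}]' 0 25; python3 -c "
from h import *
a=-2.288+np.pi/2
go([.436,.378,.018],[np.cos(a),np.sin(a)])"
```

```text
time: 13.83
tool_pos: [0.4353, 0.3781, 0.1719]
tcp_rot: [-2.859, -1.302, 0.0]
wrist_force: [0.5, 0.7, -0.0]
width: 1.001
grip_force: 0.0
time: 14.33
tool_pos: [0.4354, 0.3781, 0.172]
tcp_rot: [-2.859, -1.302, -0.0]
wrist_force: [-0.4, -0.0, 4.4]
width: 0.605
grip_force: 28.0
turn [-0.01 -0.02  0.08] shift [ 0.3  0.5 -0.7]
turn [ 2.0000e-02 -1.0000e-02 -1.7992e+02] shift [-0.3 -0.5 -0.7]
```

```bash
python3 -m jog '[{"dx":0,"dy":0,"dz":-2,"ax":0,"ay":0,"az":0},{"dx":0,"dy":0,"dz":-8,"ax":0,"ay":0,"az":0},{"dx":0,"dy":0,"dz":-15,"ax":0,"ay":0,"az":0},{"dx":0,"dy":0,"dz":-25,"ax":0,"ay":0,"az":0},{"dx":0,"dy":0,"dz":-25,"ax":0,"ay":0,"az":0},{"dx":0,"dy":0,"dz":-25,"ax":0,"ay":0,"az":0},{"dx":0,"dy":0,"dz":0,"ax":0,"ay":0,"az":0}]' 0 40; python3 - <<'E'
from h import *; import pickle
np.set_printoptions(precision=4,suppress=True)
s,w,t,sc=pickle.load(open("w3.pkl","rb"))
T=lambda u,v:((u-400+.5)/3.3-.5+320,(v+.5)/3.3-.5+180)
pts=[(446,47),(430,165),(628,190),(643,72),(503,54),(584,67),(490,172),(570,184)]
L=np.array([(-60,36),(-60,-36),(60,-36),(60,36),(-24,36),(24,36),(-24,-36),(24,-36)])*1e-3
p,r=rigid2(L,[ray(t,T(*q),.04) for q in pts]);print("nest",p,r*1e3)
P=np.array([.5338,.069]);print("prior",P+TX*-.037+TY*.035, "tester pose gives", p[:2]+TX*.037-TY*.035)
go([*p[:2],.150],TY)
E
```

```text
time: 14.92
tool_pos: [0.4368, 0.3793, 0.2772]
tcp_rot: [-2.857, -1.301, -0.012]
wrist_force: [0.7, 1.1, -0.3]
width: 0.596
grip_force: 42.7
nest [ 0.575   0.098  -1.7806] [[-0.3111  1.463 ]
 [ 0.7815  1.3891]
 [-0.4469 -2.0167]
 [-0.9749 -0.9092]
 [-0.8961 -0.376 ]
 [ 0.7903 -0.199 ]
 [ 0.1566  0.8284]
 [ 0.9006 -0.1795]]
prior [0.5757 0.0979] tester pose gives [0.5331 0.069 ]
turn [  0.18  -0.43 -29.02] shift [-246.5  193.7  -27.5]
turn [ -0.58  -0.25 150.98] shift [ 246.5 -193.7  -27.5]
```

```bash
python3 -m jog '[{"dx":0,"dy":0,"dz":-7,"ax":0,"ay":0,"az":-4},{"dx":0,"dy":0,"dz":-10,"ax":0,"ay":0,"az":-5},{"dx":0,"dy":0,"dz":-10,"ax":0,"ay":0,"az":-5},{"dx":0,"dy":0,"dz":0,"ax":0,"ay":0,"az":-5},{"dx":0,"dy":0,"dz":0,"ax":0,"ay":0,"az":-5},{"dx":0,"dy":0,"dz":0,"ax":0,"ay":0,"az":-5},{"dx":-12,"dy":9.4,"dz":0,"ax":0,"ay":0,"az":0},{"dx":-22,"dy":17.3,"dz":0,"ax":0,"ay":0,"az":0},{"dx":-22,"dy":17.3,"dz":0,"ax":0,"ay":0,"az":0},{"dx":-22,"dy":17.3,"dz":0,"ax":0,"ay":0,"az":0},{"dx":-22,"dy":17.3,"dz":0,"ax":0,"ay":0,"az":0},{"dx":-22,"dy":17.3,"dz":0,"ax":0,"ay":0,"az":0},{"dx":-22,"dy":17.3,"dz":0,"ax":0,"ay":0,"az":0},{"dx":-22,"dy":17.3,"dz":0,"ax":0,"ay":0,"az":0},{"dx":-22,"dy":17.3,"dz":0,"ax":0,"ay":0,"az":0},{"dx":-22,"dy":17.3,"dz":0,"ax":0,"ay":0,"az":0},{"dx":-22,"dy":17.3,"dz":0,"ax":0,"ay":0,"az":0},{"dx":-14.5,"dy":11.3,"dz":0,"ax":0,"ay":0,"az":0},{"dx":0,"dy":0,"dz":0,"ax":0,"ay":0,"az":0},{"dx":0,"dy":0,"dz":0,"ax":0,"ay":0,"az":0}]' ; python3 -m jog '[{"dx":0,"dy":0,"dz":0,"ax":0,"ay":0,"az":0},{"dx":0,"dy":0,"dz":0,"ax":0,"ay":0,"az":0}]' >/dev/null; python3 - <<'E'
from h import *
go([.575,.098,.048],TY)
E
```

```text
time: 16.58
tool_pos: [0.573, 0.0955, 0.2973]
tcp_rot: [-2.443, -1.973, 0.004]
wrist_force: [-1.3, 0.5, -1.9]
width: 0.597
grip_force: 42.6
turn [-0.13  0.04  0.03] shift [ 1.2  2.2 95. ]
turn [-7.0000e-02 -2.0000e-01 -1.7997e+02] shift [-1.2 -2.2 95. ]
```

```bash
python3 -m jog '[{"dx":1.2,"dy":2.2,"dz":10,"ax":-0.1,"ay":0,"az":0},{"dx":0,"dy":0,"dz":20,"ax":0,"ay":0,"az":0},{"dx":0,"dy":0,"dz":20,"ax":0,"ay":0,"az":0},{"dx":0,"dy":0,"dz":17,"ax":0,"ay":0,"az":0},{"dx":0,"dy":0,"dz":10,"ax":0,"ay":0,"az":0},{"dx":0,"dy":0,"dz":0,"ax":0,"ay":0,"az":0},{"dx":0,"dy":0,"dz":0,"ax":0,"ay":0,"az":0},{"dx":0,"dy":0,"dz":0,"ax":0,"ay":0,"az":0},{"dx":0,"dy":0,"dz":0,"ax":0,"ay":0,"az":0}]'  ; python3 - <<'E'
from h import *
go([.575,.098,.048],TY)
E
```

```text
time: 17.5
tool_pos: [0.5766, 0.0974, 0.2228]
tcp_rot: [2.44, 1.975, 0.004]
wrist_force: [0.1, 0.8, -0.6]
width: 0.602
grip_force: 42.6
turn [ 0.2  -0.01 -0.  ] shift [ 0.3 -1.6 20.1]
turn [-1.0e-02 -3.2e-01  1.8e+02] shift [-0.3  1.6 20.1]
```

```bash
python3 -m jog '[{"dx":0.3,"dy":-1.3,"dz":0,"ax":0.1,"ay":0,"az":0},{"dx":0,"dy":0,"dz":4,"ax":0,"ay":0,"az":0},{"dx":0,"dy":0,"dz":4,"ax":0,"ay":0,"az":0},{"dx":0,"dy":0,"dz":3,"ax":0,"ay":0,"az":0},{"dx":0,"dy":0,"dz":0,"ax":0,"ay":0,"az":0}]'  ; python3 -c "
from h import *
go([.575,.098,.048],TY)"; python3 -m jog '[{"dx":0,"dy":0,"dz":2,"ax":0,"ay":0,"az":0},{"dx":0,"dy":0,"dz":2,"ax":0,"ay":0,"az":0},{"dx":0,"dy":0,"dz":0,"ax":0,"ay":0,"az":0}]' ; python3 -c "
from h import *
go([.575,.098,.048],TY)"
```

```text
time: 17.92
tool_pos: [0.5739, 0.0976, 0.2093]
tcp_rot: [-2.441, -1.976, 0.004]
wrist_force: [-0.1, -0.3, -1.2]
width: 0.599
grip_force: 42.6
turn [-0.14  0.07 -0.02] shift [0.7 1.  6.6]
turn [1.2000e-01 2.2000e-01 1.7998e+02] shift [-0.7 -1.   6.6]
time: 18.17
tool_pos: [0.5748, 0.0976, 0.2061]
tcp_rot: [2.442, 1.976, -0.001]
wrist_force: [0.8, -0.2, -2.4]
width: 0.6
grip_force: 42.5
turn [-0.01  0.03 -0.02] shift [0.4 0.2 3.4]
turn [5.0000e-02 2.0000e-02 1.7998e+02] shift [-0.4 -0.2  3.4]
```

```bash
python3 -m jog '[{"dx":0,"dy":0,"dz":1.5,"ax":0,"ay":0,"az":0},{"dx":0,"dy":0,"dz":1.5,"ax":0,"ay":0,"az":0},{"dx":0,"dy":0,"dz":0,"ax":0,"ay":0,"az":0}]'  ; python3 -m jog '[{"dx":0,"dy":0,"dz":0.7,"ax":0,"ay":0,"az":0},{"dx":0,"dy":0,"dz":0,"ax":0,"ay":0,"az":0},{"dx":0,"dy":0,"dz":0,"ax":0,"ay":0,"az":0}]'; python3 -m jog '[{"dx":0,"dy":0,"dz":0.6,"ax":0,"ay":0,"az":0},{"dx":0,"dy":0,"dz":0,"ax":0,"ay":0,"az":0},{"dx":0,"dy":0,"dz":0,"ax":0,"ay":0,"az":0}]'
```

```text
time: 18.42
tool_pos: [0.5748, 0.0977, 0.2033]
tcp_rot: [2.442, 1.976, -0.001]
wrist_force: [2.2, -0.3, -0.9]
width: 0.596
grip_force: 42.5
time: 18.67
tool_pos: [0.5748, 0.0977, 0.2028]
tcp_rot: [2.442, 1.976, -0.001]
wrist_force: [1.7, 0.1, -2.2]
width: 0.6
grip_force: 42.7
time: 18.92
tool_pos: [0.5748, 0.0977, 0.2023]
tcp_rot: [2.442, 1.976, -0.0]
wrist_force: [2.6, -0.4, -1.9]
width: 0.6
grip_force: 42.7
```

```bash
for i in 1; do python3 -m jog '[{"dx":0,"dy":0,"dz":0.7,"ax":0,"ay":0,"az":0},{"dx":0,"dy":0,"dz":0,"ax":0,"ay":0,"az":0},{"dx":0,"dy":0,"dz":0,"ax":0,"ay":0,"az":0}]'; done | grep -E "pos|force"; python3 -m jog '[{"dx":0,"dy":0,"dz":0.7,"ax":0,"ay":0,"az":0},{"dx":0,"dy":0,"dz":0,"ax":0,"ay":0,"az":0},{"dx":0,"dy":0,"dz":0,"ax":0,"ay":0,"az":0}]'| grep -E "pos|force"
```

```text
tool_pos: [0.5748, 0.0977, 0.2021]
wrist_force: [0.7, -1.5, 5.6]
grip_force: 43.4
tool_pos: [0.5748, 0.0977, 0.2021]
wrist_force: [-1.8, -1.2, 9.5]
grip_force: 43.9
```

```bash
python3 -m jog '[{"dx":0,"dy":0,"dz":-1.3,"ax":0,"ay":0,"az":0},{"dx":0,"dy":0,"dz":0,"ax":0,"ay":0,"az":0},{"dx":0,"dy":0,"dz":0,"ax":0,"ay":0,"az":0},{"dx":0,"dy":0,"dz":0,"ax":0,"ay":0,"az":0},{"dx":0,"dy":0,"dz":0,"ax":0,"ay":0,"az":0},{"dx":0,"dy":0,"dz":-5,"ax":0,"ay":0,"az":0},{"dx":0,"dy":0,"dz":-10,"ax":0,"ay":0,"az":0},{"dx":0,"dy":0,"dz":-20,"ax":0,"ay":0,"az":0},{"dx":0,"dy":0,"dz":-30,"ax":0,"ay":0,"az":0},{"dx":0,"dy":0,"dz":-35,"ax":0,"ay":0,"az":0},{"dx":0,"dy":0,"dz":-35,"ax":0,"ay":0,"az":0},{"dx":0,"dy":0,"dz":-35,"ax":0,"ay":0,"az":0},{"dx":0,"dy":0,"dz":-20,"ax":0,"ay":0,"az":0},{"dx":0,"dy":0,"dz":0,"ax":0,"ay":0,"az":0},{"dx":0,"dy":0,"dz":0,"ax":0,"ay":0,"az":0}]' 0.85 25; python3 - <<'E'
from h import *
x=PIV+TX*.0501; go([*x,.1348],TY)
E
```

```text
time: 20.67
tool_pos: [0.5752, 0.0978, 0.3951]
tcp_rot: [2.44, 1.975, 0.005]
wrist_force: [0.1, -0.2, -0.5]
width: 0.849
grip_force: 0.0
turn [ 0.24 -0.06 -0.01] shift [-146.9  -87.8  105.6]
turn [-9.0000e-02 -3.8000e-01  1.7998e+02] shift [146.9  87.8 105.6]
```

```bash
python3 -m jog '[{"dx":-12,"dy":-7,"dz":0,"ax":0.2,"ay":0,"az":0},{"dx":-22,"dy":-13,"dz":0,"ax":0,"ay":0,"az":0},{"dx":-25,"dy":-15,"dz":0,"ax":0,"ay":0,"az":0},{"dx":-25,"dy":-15,"dz":0,"ax":0,"ay":0,"az":0},{"dx":-25,"dy":-15,"dz":0,"ax":0,"ay":0,"az":0},{"dx":-22,"dy":-13,"dz":0,"ax":0,"ay":0,"az":0},{"dx":-16,"dy":-10,"dz":0,"ax":0,"ay":0,"az":0},{"dx":0,"dy":0,"dz":20,"ax":0,"ay":0,"az":0},{"dx":0,"dy":0,"dz":0,"ax":0,"ay":0,"az":0},{"dx":0,"dy":0,"dz":0,"ax":0,"ay":0,"az":0},{"dx":0,"dy":0,"dz":0,"ax":0,"ay":0,"az":0}]' 0.6 25; python3 - <<'E'
from h import *
x=PIV+TX*.0501; go([*x,.1348],TY)
w=optics.read_camera("wrist");t=cam("top");sc=cam("scene")
r=lambda im,k:cv2.resize(im[:,:,::-1],None,fx=k,fy=k,interpolation=cv2.INTER_CUBIC)
o=np.zeros((600,800,3),np.uint8)
o[:600,:400]=r(w["img"][20:320,270:470],2)
A=r(t["img"][180:290,320:440],3.3); o[:A.shape[0],400:400+A.shape[1]]=A[:, :400]
B=r(sc["img"][165:245,260:380],2.9); o[365:365+B.shape[0],400:400+B.shape[1]]=B
cv2.imwrite("pics/c4.png",o)
E
```

```text
time: 21.58
tool_pos: [0.4575, -0.0276, 0.3716]
tcp_rot: [-2.438, -1.974, 0.008]
wrist_force: [0.7, -0.0, 0.2]
width: 0.597
grip_force: 0.0
turn [-0.38  0.05 -0.01] shift [ 0.3  1.2 82.1]
turn [8.0000e-02 6.0000e-01 1.7999e+02] shift [-0.3 -1.2 82.1]
```

View pics/c4.png

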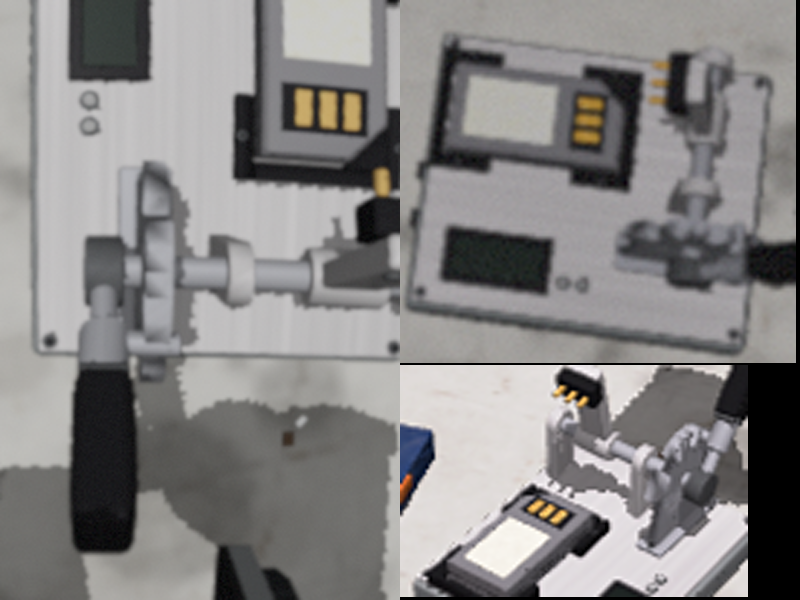

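The pack is seated flat, with its terminals at (588,120) and its cut corner on the key. The contact arm is raised and the bat is home in the open notch. I'll grip the bat again.

```bash
python3 -m jog '[{"dx":0.3,"dy":0.5,"dz":15,"ax":-0.2,"ay":0,"az":0},{"dx":0,"dy":0,"dz":20,"ax":0,"ay":0,"az":0},{"dx":0,"dy":0,"dz":18,"ax":0,"ay":0,"az":0},{"dx":0,"dy":0,"dz":15,"ax":0,"ay":0,"az":0},{"dx":0,"dy":0,"dz":10,"ax":0,"ay":0,"az":0},{"dx":0,"dy":0,"dz":4,"ax":0,"ay":0,"az":0},{"dx":0,"dy":0,"dz":0,"ax":0,"ay":0,"az":0},{"dx":0,"dy":0,"dz":0,"ax":0,"ay":0,"az":0},{"dx":0,"dy":0,"dz":0,"ax":0,"ay":0,"az":0}]' 0.55 25 >/dev/null; python3 - <<'E'
from h import *
x=PIV+TX*.0501; go([*x,.1348],TY);st()
E
```

```text
turn [ 0.07  0.03 -0.  ] shift [-0.1 -0.2  2. ]
turn [ 5.0e-02 -1.1e-01  1.8e+02] shift [0.1 0.2 2. ]
t 22.5 X 50.0 Y 0.2 Z 61.8 r 79.5 lean 39.0 deg Fout -0.3 Ftan 0.1 Fy 0.8 w 0.548 g 0 [-0.05 -0.   -0.07]
```

Close, then pull 12 mm along the stem (lean +40°: tool dx −0.643, dz −0.766 per mm).

```bash
python3 -m jog '[{"dx":0,"dy":-0.5,"dz":1.5,"ax":0,"ay":0,"az":0},{"dx":0,"dy":0,"dz":0,"ax":0,"ay":0,"az":0},{"dx":0,"dy":0,"dz":0,"ax":0,"ay":0,"az":0},{"dx":0,"dy":0,"dz":0,"ax":0,"ay":0,"az":0},{"dx":0,"dy":0,"dz":0,"ax":0,"ay":0,"az":0},{"dx":0,"dy":0,"dz":0,"ax":0,"ay":0,"az":0},{"dx":0,"dy":0,"dz":0,"ax":0,"ay":0,"az":0}]' 0 60 >/dev/null; python3 -c "
from h import *;st()"
python3 -m jog '[{"dx":-1.3,"dy":0,"dz":-1.5,"ax":0,"ay":0,"az":0},{"dx":-1.3,"dy":0,"dz":-1.5,"ax":0,"ay":0,"az":0},{"dx":-1.3,"dy":0,"dz":-1.5,"ax":0,"ay":0,"az":0},{"dx":-1.3,"dy":0,"dz":-1.5,"ax":0,"ay":0,"az":0},{"dx":0,"dy":0,"dz":0,"ax":0,"ay":0,"az":0},{"dx":0,"dy":0,"dz":0,"ax":0,"ay":0,"az":0}]' 0 60 >/dev/null; python3 -c "
from h import *;st()"
python3 -m jog '[{"dx":-1.3,"dy":0,"dz":-1.5,"ax":0,"ay":0,"az":0},{"dx":-1.3,"dy":0,"dz":-1.5,"ax":0,"ay":0,"az":0},{"dx":0,"dy":0,"dz":0,"ax":0,"ay":0,"az":0},{"dx":0,"dy":0,"dz":0,"ax":0,"ay":0,"az":0}]' 0 60 >/dev/null; python3 -c "
from h import *;st()"
```

```text
t 23.1 X 50.2 Y -0.5 Z 59.8 r 78.1 lean 40.0 deg Fout 4.2 Ftan -1.9 Fy 0.5 w 0.203 g 60 [-0.06 -0.07 -0.14]
t 23.6 X 54.5 Y -0.7 Z 64.4 r 84.4 lean 40.2 deg Fout -8.5 Ftan -1.2 Fy 4.8 w 0.207 g 59 [ 0.67 -1.02 -0.12]
t 23.9 X 56.8 Y -0.7 Z 67.3 r 88.1 lean 40.2 deg Fout -9.7 Ftan -0.7 Fy 4.6 w 0.200 g 59 [ 0.9  -1.08 -0.15]
```

```bash
sed -i 's/\*\.060+/*.0595+/;s/\*\.060-/*.0595-/' h.py; python3 -m jog '[{"dx":-0.8,"dy":-0.3,"dz":-1,"ax":0,"ay":0,"az":0},{"dx":-0.8,"dy":0,"dz":-1,"ax":0,"ay":0,"az":0},{"dx":0,"dy":0,"dz":0,"ax":0,"ay":0,"az":0},{"dx":0,"dy":0,"dz":0,"ax":0,"ay":0,"az":0}]' 0 60 >/dev/null; python3 -c "
from h import *;st()"
```

```text
t 24.2 X 58.9 Y -0.9 Z 69.2 r 90.9 lean 40.4 deg Fout -11.0 Ftan -1.4 Fy 6.5 w 0.205 g 59 [ 0.84 -1.22 -0.14]
```

```bash
python3 -m jog '[{"dx":3.1,"dy":0,"dz":-2.5,"ax":0,"ay":0,"az":0},{"dx":3.2,"dy":0,"dz":-2.3,"ax":0,"ay":0,"az":0},{"dx":3.3,"dy":0,"dz":-2.2,"ax":0,"ay":0,"az":0},{"dx":3.4,"dy":0,"dz":-2.1,"ax":0,"ay":0,"az":0},{"dx":0,"dy":0,"dz":0,"ax":0,"ay":0,"az":0}]' 0 60 >/dev/null; python3 -c "
from h import *;st()"
python3 -m jog '[{"dx":3.5,"dy":0,"dz":-1.9,"ax":0,"ay":0,"az":0},{"dx":3.5,"dy":0,"dz":-1.8,"ax":0,"ay":0,"az":0},{"dx":3.6,"dy":0,"dz":-1.6,"ax":0,"ay":0,"az":0},{"dx":3.7,"dy":0,"dz":-1.4,"ax":0,"ay":0,"az":0},{"dx":0,"dy":0,"dz":0,"ax":0,"ay":0,"az":0}]' 0 60 >/dev/null; python3 -c "
from h import *;st()"
```

```text
t 24.6 X 46.9 Y -0.9 Z 77.7 r 90.8 lean 31.1 deg Fout -10.4 Ftan 5.8 Fy 8.0 w 0.206 g 59 [-0.75 -1.24 -0.26]
t 25.1 X 32.9 Y -0.8 Z 84.3 r 90.5 lean 21.4 deg Fout -10.9 Ftan 5.4 Fy 8.5 w 0.205 g 60 [-0.95 -1.2  -0.28]
```

```bash
python3 -m jog '[{"dx":3.8,"dy":-0.2,"dz":-1.5,"ax":0,"ay":0,"az":0},{"dx":3.8,"dy":0,"dz":-1.2,"ax":0,"ay":0,"az":0},{"dx":3.8,"dy":0,"dz":-1,"ax":0,"ay":0,"az":0},{"dx":3.9,"dy":0,"dz":-0.8,"ax":0,"ay":0,"az":0},{"dx":0,"dy":0,"dz":0,"ax":0,"ay":0,"az":0}]' 0 60 >/dev/null; python3 -c "
from h import *;st()"
python3 -m jog '[{"dx":4,"dy":0,"dz":-0.6,"ax":0,"ay":0,"az":0},{"dx":3.9,"dy":0,"dz":-0.5,"ax":0,"ay":0,"az":0},{"dx":4,"dy":0,"dz":-0.2,"ax":0,"ay":0,"az":0},{"dx":3.9,"dy":0,"dz":-0.1,"ax":0,"ay":0,"az":0},{"dx":0,"dy":0,"dz":0,"ax":0,"ay":0,"az":0}]' 0 60 >/dev/null; python3 -c "
from h import *;st()"
```

```text
t 25.5 X 18.0 Y -0.8 Z 88.8 r 90.6 lean 11.5 deg Fout -9.7 Ftan 5.3 Fy 10.0 w 0.205 g 60 [-1.24 -1.2  -0.26]
t 25.9 X 2.5 Y -0.8 Z 90.6 r 90.6 lean 1.6 deg Fout -8.2 Ftan 3.7 Fy 8.1 w 0.206 g 60 [-1.45 -1.   -0.3 ]
```

```bash
python3 -m jog '[{"dx":4,"dy":0,"dz":-0.5,"ax":0,"ay":0,"az":0},{"dx":3.9,"dy":0,"dz":-0.3,"ax":0,"ay":0,"az":0},{"dx":4,"dy":0,"dz":0.1,"ax":0,"ay":0,"az":0},{"dx":3.9,"dy":0,"dz":0.4,"ax":0,"ay":0,"az":0},{"dx":0,"dy":0,"dz":0,"ax":0,"ay":0,"az":0}]' 0 60 >/dev/null; python3 -c "
from h import *;st()"
python3 -m jog '[{"dx":3.9,"dy":0,"dz":0.7,"ax":0,"ay":0,"az":0},{"dx":3.8,"dy":0,"dz":0.9,"ax":0,"ay":0,"az":0},{"dx":3.9,"dy":0,"dz":1,"ax":0,"ay":0,"az":0},{"dx":3.8,"dy":0,"dz":1.2,"ax":0,"ay":0,"az":0},{"dx":0,"dy":0,"dz":0,"ax":0,"ay":0,"az":0}]' 0 60 >/dev/null; python3 -c "
from h import *;st()"
```

```text
t 26.3 X -13.0 Y -0.7 Z 90.8 r 91.8 lean -8.1 deg Fout -8.5 Ftan 4.4 Fy 9.4 w 0.205 g 60 [-1.66 -0.92 -0.2 ]
t 26.7 X -28.4 Y -0.6 Z 87.9 r 92.4 lean -17.9 deg Fout -3.8 Ftan 5.7 Fy 6.0 w 0.199 g 61 [-1.76 -0.58 -0.23]
```

```bash
python3 -m jog '[{"dx":3.9,"dy":0,"dz":1.1,"ax":0,"ay":0,"az":0},{"dx":3.8,"dy":0,"dz":1.3,"ax":0,"ay":0,"az":0},{"dx":3.8,"dy":0,"dz":1.4,"ax":0,"ay":0,"az":0},{"dx":3.7,"dy":0,"dz":1.7,"ax":0,"ay":0,"az":0},{"dx":0,"dy":0,"dz":0,"ax":0,"ay":0,"az":0}]' 0 60 >/dev/null; python3 -c "
from h import *;st()"
python3 -m jog '[{"dx":3.6,"dy":0,"dz":1.9,"ax":0,"ay":0,"az":0},{"dx":3.5,"dy":0,"dz":2,"ax":0,"ay":0,"az":0},{"dx":3.4,"dy":0,"dz":2.2,"ax":0,"ay":0,"az":0},{"dx":0,"dy":0,"dz":0,"ax":0,"ay":0,"az":0}]' 0 60 >/dev/null; python3 -c "
from h import *;st()"
```

```text
t 27.1 X -43.7 Y -0.6 Z 82.3 r 93.2 lean -27.9 deg Fout -4.5 Ftan 3.5 Fy 6.1 w 0.203 g 61 [-1.55 -0.67 -0.19]
t 27.5 X -54.1 Y -0.6 Z 76.0 r 93.3 lean -35.5 deg Fout -7.5 Ftan 2.1 Fy 7.7 w 0.201 g 61 [-1.49 -0.82 -0.19]
```

```bash
python3 -m jog '[{"dx":3.2,"dy":0,"dz":2.4,"ax":0,"ay":0,"az":0},{"dx":3,"dy":0,"dz":2.5,"ax":0,"ay":0,"az":0},{"dx":0,"dy":0,"dz":0,"ax":0,"ay":0,"az":0},{"dx":0,"dy":0,"dz":0,"ax":0,"ay":0,"az":0}]' 0 60 >/dev/null; python3 -c "
from h import *;st()"
```

```text
t 27.8 X -59.6 Y -0.6 Z 70.7 r 92.5 lean -40.1 deg Fout -9.9 Ftan 2.8 Fy 8.0 w 0.202 g 60 [-2.05 -0.84 -0.12]
```

```bash
python3 -m jog '[{"dx":-1.3,"dy":0,"dz":1.5,"ax":0,"ay":0,"az":0},{"dx":-1.3,"dy":0,"dz":1.5,"ax":0,"ay":0,"az":0},{"dx":0,"dy":0,"dz":0,"ax":0,"ay":0,"az":0},{"dx":0,"dy":0,"dz":0,"ax":0,"ay":0,"az":0}]' 0 60 >/dev/null; python3 -c "
from h import *;st()"; python3 -m jog '[{"dx":-1.3,"dy":0,"dz":1.5,"ax":0,"ay":0,"az":0},{"dx":-1.3,"dy":0,"dz":1.5,"ax":0,"ay":0,"az":0},{"dx":0,"dy":0,"dz":0,"ax":0,"ay":0,"az":0},{"dx":0,"dy":0,"dz":0,"ax":0,"ay":0,"az":0}]' 0 60 >/dev/null; python3 -c "
from h import *;st()"
```

```text
t 28.1 X -58.1 Y -0.5 Z 68.7 r 90.0 lean -40.2 deg Fout -4.1 Ftan 1.7 Fy 6.1 w 0.201 g 61 [-1.3  -0.64 -0.15]
t 28.5 X -56.7 Y -0.6 Z 66.5 r 87.4 lean -40.5 deg Fout 2.6 Ftan -0.7 Fy 6.1 w 0.203 g 61 [-0.51 -0.59 -0.07]
```

```bash
python3 -m jog '[{"dx":-0.5,"dy":0,"dz":0,"ax":0,"ay":0,"az":0},{"dx":0,"dy":0,"dz":0,"ax":0,"ay":0,"az":0},{"dx":0,"dy":0,"dz":0,"ax":0,"ay":0,"az":0},{"dx":0,"dy":0,"dz":0,"ax":0,"ay":0,"az":0},{"dx":0,"dy":0,"dz":0,"ax":0,"ay":0,"az":0},{"dx":0,"dy":0,"dz":-20,"ax":0,"ay":0,"az":0},{"dx":0,"dy":0,"dz":-30,"ax":0,"ay":0,"az":0},{"dx":0,"dy":0,"dz":-30,"ax":0,"ay":0,"az":0},{"dx":0,"dy":0,"dz":-30,"ax":0,"ay":0,"az":0},{"dx":-30,"dy":0,"dz":0,"ax":0,"ay":0,"az":0},{"dx":-35,"dy":0,"dz":0,"ax":0,"ay":0,"az":0},{"dx":-35,"dy":0,"dz":0,"ax":0,"ay":0,"az":0},{"dx":-35,"dy":0,"dz":0,"ax":0,"ay":0,"az":0},{"dx":-30,"dy":0,"dz":0,"ax":0,"ay":0,"az":0},{"dx":0,"dy":0,"dz":0,"ax":0,"ay":0,"az":0},{"dx":0,"dy":0,"dz":0,"ax":0,"ay":0,"az":0}]' 0.6 25; python3 - <<'E'
from h import *
w=optics.read_camera("wrist");t=cam("top");sc=cam("scene")
r=lambda im,k:cv2.resize(im[:,:,::-1],None,fx=k,fy=k,interpolation=cv2.INTER_CUBIC)
o=np.zeros((600,800,3),np.uint8)
t0=cv2.imread("pics/top0.png")[:,:,::-1];s0=cv2.imread("pics/scene0.png")[:,:,::-1]
for im,x,y in [(t0[185:285,325:435],0,0),(t["img"][185:285,325:435],400,0),(s0[165:245,280:390],0,310),(sc["img"][165:245,280:390],400,310)]:
    A=r(im,3.5)[:600-y,:400]; o[y:y+A.shape[0],x:x+A.shape[1]]=A
cv2.imwrite("pics/c5.png",o)
E
```

```text
time: 29.82
tool_pos: [0.4448, -0.0858, 0.4055]
tcp_rot: [-2.445, -1.972, 0.002]
wrist_force: [0.4, 0.0, 0.2]
width: 0.598
grip_force: 0.0
```

View pics/c5.png

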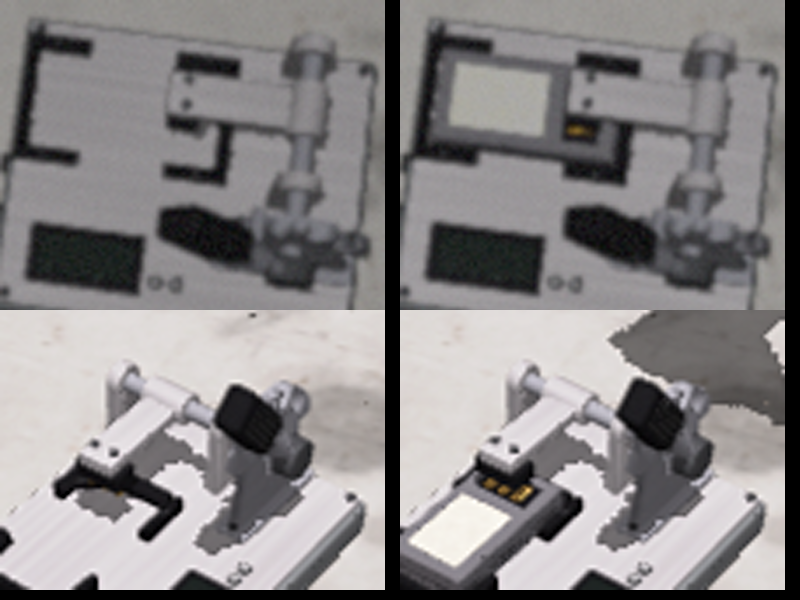

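Compared with the start (left column), the grip is shifted about 6 crop px to the right in the top view and slightly up in the scene view. I'll turn that into lean and pull-out.

```bash
python3 - <<'E'
from h import *
np.set_printoptions(precision=2,suppress=True)
t=cam("top");sc=cam("scene")
t0=cv2.imread("pics/top0.png")[:,:,::-1];s0=cv2.imread("pics/scene0.png")[:,:,::-1]
def proj(c,X):
    x=np.array(c["R"])@X+c["t"];return (x[:2]/x[2]*c["f"]+[c["cx"],c["cy"]])
def P(lean,d,w=0,r0=.078):
    l=np.radians(lean);r=r0+d;return np.array([*(PIV+TX*(r*np.sin(l))),.075+r*np.cos(l)])
def shift(a,b,box):
    x0,y0,x1,y1=box
    f=lambda i:cv2.GaussianBlur(cv2.resize(i[y0:y1,x0:x1].mean(2).astype(np.float32),None,fx=10,fy=10,interpolation=cv2.INTER_CUBIC),(0,0),4)
    A,B=f(a),f(b); out=[]
    m=[(lambda I:(lambda M:np.array([ (np.indices(I.shape)[1]*M).sum()/M.sum(), (np.indices(I.shape)[0]*M).sum()/M.sum(), M.sum()/100]))((I<th)))(I) for I in (A,B) for th in (45,)]
    return (m[1]-m[0])[:2]/10,m[0][2],m[1][2]
print("top grip",shift(t0,t["img"],(366,238,398,262)));print("scene grip",shift(s0,sc["img"],(338,180,365,208)))
print("top meter ref",shift(t0,t["img"],(325,242,367,275)))
for nm,c in (("top",t),("scene",sc)):
    b=proj(c,P(-40,0)); print(nm,b,"per 1deg up",proj(c,P(-39,0))-b,"per 1mm out",proj(c,P(-40,.001))-b)
E
```

```text
top grip (array([ 1.34, -0.03]), np.float64(282.44), np.float64(273.78))
scene grip (array([ 0.76, -1.38]), np.float64(227.1), np.float64(231.8))
top meter ref (array([-0.01, -0.01]), np.float64(458.07), np.float64(452.91))
top [384.68 251.61] per 1deg up [ 0.65 -0.03] per 1mm out [-0.32 -0.14]
scene [350.37 196.07] per 1deg up [ 0.32 -0.63] per 1mm out [-0.17 -0.14]
```

The fit gives about 2° short of nominal and pull-out ≈ 0, so the bat is seated in the notch. I'll regrip it and nudge it gently towards nominal to see whether it stays.

```bash
python3 -m jog '[{"dx":30,"dy":0,"dz":0,"ax":0,"ay":0,"az":0},{"dx":35,"dy":0,"dz":0,"ax":0,"ay":0,"az":0},{"dx":35,"dy":0,"dz":0,"ax":0,"ay":0,"az":0},{"dx":35,"dy":0,"dz":0,"ax":0,"ay":0,"az":0},{"dx":22,"dy":0,"dz":0,"ax":0,"ay":0,"az":0},{"dx":0,"dy":0,"dz":0,"ax":0,"ay":0,"az":0},{"dx":0,"dy":0,"dz":0,"ax":0,"ay":0,"az":0},{"dx":0,"dy":0,"dz":0,"ax":0,"ay":0,"az":0}]' 0.55 25 >/dev/null; python3 - <<'E'
from h import *
st();x=PIV+TX*-.0485-TY*.0005; go([*x,.136],TY)
E
```

```text
t 30.7 X -48.2 Y -1.6 Z 175.6 r 182.1 lean -15.4 deg Fout -0.6 Ftan -0.1 Fy -0.8 w 0.548 g 0 [-0.03  0.   -0.05]
turn [-0.08  0.08  0.09] shift [  0.3   1.1 114.6]
turn [-1.3000e-01 -1.2000e-01 -1.7991e+02] shift [ -0.3  -1.1 114.6]
```

```bash
python3 -m jog '[{"dx":0.3,"dy":1.1,"dz":15,"ax":0,"ay":0,"az":0},{"dx":0,"dy":0,"dz":25,"ax":0,"ay":0,"az":0},{"dx":0,"dy":0,"dz":25,"ax":0,"ay":0,"az":0},{"dx":0,"dy":0,"dz":20,"ax":0,"ay":0,"az":0},{"dx":0,"dy":0,"dz":15,"ax":0,"ay":0,"az":0},{"dx":0,"dy":0,"dz":10,"ax":0,"ay":0,"az":0},{"dx":0,"dy":0,"dz":4.5,"ax":0,"ay":0,"az":0},{"dx":0,"dy":0,"dz":0,"ax":0,"ay":0,"az":0},{"dx":0,"dy":0,"dz":0,"ax":0,"ay":0,"az":0},{"dx":0,"dy":0,"dz":0,"ax":0,"ay":0,"az":0}]' 0.55 25 >/dev/null
python3 -m jog '[{"dx":0,"dy":0,"dz":0,"ax":0,"ay":0,"az":0},{"dx":0,"dy":0,"dz":0,"ax":0,"ay":0,"az":0},{"dx":0,"dy":0,"dz":0,"ax":0,"ay":0,"az":0},{"dx":0,"dy":0,"dz":0,"ax":0,"ay":0,"az":0},{"dx":0,"dy":0,"dz":0,"ax":0,"ay":0,"az":0},{"dx":0,"dy":0,"dz":0,"ax":0,"ay":0,"az":0}]' 0 25 >/dev/null;  python3 -c "
from h import *;st()"
python3 -m jog '[{"dx":0.8,"dy":0,"dz":0.7,"ax":0,"ay":0,"az":0},{"dx":0.8,"dy":0,"dz":0.7,"ax":0,"ay":0,"az":0},{"dx":0.8,"dy":0,"dz":0.7,"ax":0,"ay":0,"az":0},{"dx":0,"dy":0,"dz":0,"ax":0,"ay":0,"az":0},{"dx":0,"dy":0,"dz":0,"ax":0,"ay":0,"az":0}]' 0 25 >/dev/null;  python3 -c "
from h import *;st()"
```

```text
t 32.1 X -48.3 Y -0.0 Z 62.1 r 78.7 lean -37.9 deg Fout 5.4 Ftan 2.9 Fy -1.6 w 0.207 g 29 [ 0.06  0.27 -0.19]
t 32.5 X -50.6 Y 0.0 Z 60.3 r 78.7 lean -40.0 deg Fout 6.1 Ftan 6.5 Fy -2.3 w 0.206 g 29 [-0.18  0.41 -0.14]
```

```bash
python3 -m jog '[{"dx":0.5,"dy":0,"dz":0.4,"ax":0,"ay":0,"az":0},{"dx":0,"dy":0,"dz":0,"ax":0,"ay":0,"az":0},{"dx":0,"dy":0,"dz":0,"ax":0,"ay":0,"az":0}]' 0 25 >/dev/null; python3 -c "
from h import *;st()"
python3 -m jog '[{"dx":0,"dy":0,"dz":0,"ax":0,"ay":0,"az":0},{"dx":0,"dy":0,"dz":0,"ax":0,"ay":0,"az":0},{"dx":0,"dy":0,"dz":0,"ax":0,"ay":0,"az":0},{"dx":0,"dy":0,"dz":0,"ax":0,"ay":0,"az":0},{"dx":0,"dy":0,"dz":-20,"ax":0,"ay":0,"az":0},{"dx":0,"dy":0,"dz":-30,"ax":0,"ay":0,"az":0},{"dx":0,"dy":0,"dz":-30,"ax":0,"ay":0,"az":0},{"dx":0,"dy":0,"dz":-30,"ax":0,"ay":0,"az":0},{"dx":-30,"dy":0,"dz":0,"ax":0,"ay":0,"az":0},{"dx":-35,"dy":0,"dz":0,"ax":0,"ay":0,"az":0},{"dx":-35,"dy":0,"dz":0,"ax":0,"ay":0,"az":0},{"dx":-35,"dy":0,"dz":0,"ax":0,"ay":0,"az":0},{"dx":-30,"dy":0,"dz":0,"ax":0,"ay":0,"az":0},{"dx":0,"dy":0,"dz":0,"ax":0,"ay":0,"az":0},{"dx":0,"dy":0,"dz":0,"ax":0,"ay":0,"az":0}]' 0.6 25 | grep time; cat > fit.py <<'E'
from h import *
t=cam("top");sc=cam("scene")
t0=cv2.imread("pics/top0.png")[:,:,::-1];s0=cv2.imread("pics/scene0.png")[:,:,::-1]
def cen(i,b):
    x0,y0,x1,y1=b;I=cv2.GaussianBlur(cv2.resize(i[y0:y1,x0:x1].mean(2).astype(np.float32),None,fx=10,fy=10,interpolation=cv2.INTER_CUBIC),(0,0),4)
    m=cv2.moments((I<45).astype(np.uint8),True);return np.array([m["m10"],m["m01"]])/m["m00"]/10
b=np.r_[cen(t["img"],(366,238,398,262))-cen(t0,(366,238,398,262)),cen(sc["img"],(338,180,365,208))-cen(s0,(338,180,365,208))]
A=np.array([[.65,-.32],[-.03,-.14],[.32,-.17],[-.63,-.14]])
x,r,*_=np.linalg.lstsq(A,b,rcond=None);print("shift px",b.round(2),"deg short",x[0].round(2),"mm out",x[1].round(2))
d=lambda a,c,box:np.abs(a[box[1]:box[3],box[0]:box[2]].astype(int)-c[box[1]:box[3],box[0]:box[2]]).mean().round(1)
print("jar,tape,phone change",[d(t0,t["img"],q) for q in ((240,148,292,212),(262,322,302,360),(172,188,245,226))])
E
python3 fit.py
```

```text
t 32.7 X -51.0 Y 0.0 Z 59.9 r 78.7 lean -40.4 deg Fout 6.2 Ftan 5.1 Fy -2.5 w 0.209 g 29 [-0.27  0.47 -0.19]
time: 33.98
shift px [-0.19  0.02 -0.08  0.18] deg short -0.29 mm out -0.02
jar,tape,phone change [np.float64(5.9), np.float64(6.3), np.float64(5.1)]
```

```bash
python3 -m jog '[{"dx":0,"dy":0,"dz":0,"ax":0,"ay":0,"az":0},{"dx":0,"dy":0,"dz":0,"ax":0,"ay":0,"az":0},{"dx":0,"dy":0,"dz":0,"ax":0,"ay":0,"az":0},{"dx":0,"dy":0,"dz":0,"ax":0,"ay":0,"az":0},{"dx":0,"dy":0,"dz":0,"ax":0,"ay":0,"az":0},{"dx":0,"dy":0,"dz":0,"ax":0,"ay":0,"az":0}]' | grep -E "time|wrist"; python3 fit.py && python3 -c "
from workcell import bot
print(bot.finish_job())"
```

```text
time: 34.58
wrist_force: [0.0, 0.1, -0.7]
shift px [-0.22  0.02 -0.08  0.18] deg short -0.31 mm out 0.01
jar,tape,phone change [np.float64(6.0), np.float64(6.4), np.float64(5.1)]
the job is handed in; nothing more can be done
None
```

The job is handed in at about 35 s: the pack lies flat in the nest the right way round, the contact arm is down on its terminals, and the bat is home in its first notch. A comparison with the start pictures puts the bat within 0.3° and 0.1 mm of where it began; the jar, tape roll and phone show no obvious change in the top view.

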